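Line up combustion boats by length for the furnace

TASK

Set the four ceramic boats on the rack's four dark rest plates, one on each, in order of length: the shortest on the plate next to the ball-topped start post, the longest at the far end. Each lies open side up, centred on its plate and lengthwise along it; do not knock over the glass vial.

Things in the scene. Friction and masses are not known exactly. Their poses are not given: they have to be found in the camera images.
- boat_40_center (a point): loose white ceramic combustion boat (an open trough with bevelled ends), 40 mm long, 20 mm wide, 15 mm high, the shortest of the four; its floor is 4 mm and its walls 3 mm thick. The point is its centre, half-way up (7.5 mm above its underside); x runs along its length, z up. It starts lying open side up on the table; firm enough to be gripped across its width. Mass 10 to 45 g.
- boat_58_center (a point): loose white ceramic combustion boat (an open trough with bevelled ends), 58 mm long, 20 mm wide, 15 mm high, second shortest of the four; its floor is 4 mm and its walls 3 mm thick. The point is its centre, half-way up (7.5 mm above its underside); x runs along its length, z up. It starts lying open side up on the table; firm enough to be gripped across its width. Mass 10 to 45 g.
- boat_76_center (a point): loose white ceramic combustion boat (an open trough with bevelled ends), 76 mm long, 20 mm wide, 15 mm high, second longest of the four; its floor is 4 mm and its walls 3 mm thick. The point is its centre, half-way up (7.5 mm above its underside); x runs along its length, z up. It starts lying open side up on the table; firm enough to be gripped across its width. Mass 10 to 45 g.
- boat_94_center (a point): loose white ceramic combustion boat (an open trough with bevelled ends), 94 mm long, 20 mm wide, 15 mm high, the longest of the four; its floor is 4 mm and its walls 3 mm thick. The point is its centre, half-way up (7.5 mm above its underside); x runs along its length, z up. It starts lying open side up on the table; firm enough to be gripped across its width. Mass 10 to 45 g.
- rest_0: one of four identical fixed dark steel rest plates, 100 x 34 x 4 mm, side by side in a straight row at 70 mm pitch on the aluminium loading rack (flat base 120 x 400 x 5 mm, fixed). Origin: centre of its underside, 5 mm above the table, so its top is 4 mm above the origin and 9 mm above the table; x runs along its 100 mm length, across the row; all four are parallel. Which plate number lies where in the row changes from start to start.
- rest_1: one of four identical fixed dark steel rest plates, 100 x 34 x 4 mm, side by side in a straight row at 70 mm pitch on the aluminium loading rack (flat base 120 x 400 x 5 mm, fixed). Origin: centre of its underside, 5 mm above the table, so its top is 4 mm above the origin and 9 mm above the table; x runs along its 100 mm length, across the row; all four are parallel. Which plate number lies where in the row changes from start to start.
- rest_2: one of four identical fixed dark steel rest plates, 100 x 34 x 4 mm, side by side in a straight row at 70 mm pitch on the aluminium loading rack (flat base 120 x 400 x 5 mm, fixed). Origin: centre of its underside, 5 mm above the table, so its top is 4 mm above the origin and 9 mm above the table; x runs along its 100 mm length, across the row; all four are parallel. Which plate number lies where in the row changes from start to start.
- rest_3: one of four identical fixed dark steel rest plates, 100 x 34 x 4 mm, side by side in a straight row at 70 mm pitch on the aluminium loading rack (flat base 120 x 400 x 5 mm, fixed). Origin: centre of its underside, 5 mm above the table, so its top is 4 mm above the origin and 9 mm above the table; x runs along its 100 mm length, across the row; all four are parallel. Which plate number lies where in the row changes from start to start.
- post: fixed steel start post with a ball on top, 46 mm tall, foot 18 mm across, on the rack at one end of the row, in line with the plates' centres, 75 mm from the centre of the nearest plate; it may be at either end (the other end bears only a flat steel nut 20 mm across and 6 mm high). Origin: centre of its underside, 5 mm above the table.
- vial_center (a point): loose closed glass vial with a white cap standing upright among the boats, 26 mm across, 50 mm tall, 35 g; a bystander. The point is its centre, half-way up.
Not all that is in view belongs to the job. What is shaped like the part that bears boat_40_center but orange is not meant.

How it is judged:
By the outcome, as a careful person would: the job done as asked, in the order asked, and still so for the second after the job is handed in, with the robot touching nothing.
It also fails if it takes over 104 s, if anything falls off the work surface, if the arm or the gripper's body presses on something with over 40 N, if the wrist force passes 120 N, or if a joint passes its speed limit or range.

ROBOT

A 7-joint arm with a two-finger parallel gripper is mounted at the origin on the work surface. World frame = base frame: x ahead of the robot, y to its left, z up, the work surface at z = 0. Lengths are in m, angles in rad, forces in N, time in s.
With the tool pointing down it reaches from about 0.4 to 0.85 m from the base axis. Payload 6.9 kg.
Tool frame: the origin (TCP) lies midway between the tips of the shut fingers; the grasp point (between the pads) lies 19 mm behind it; z points along the fingers, x is the direction in which the jaws open and shut, and the axes are right-handed (so a half turn about z gives the same grasp; the last joint's range is limited). The gripper opens to 85 mm and grips with 20 to 120 N. Pads are 22 mm wide; open, the fingers measure 114 mm over their backs; the gripper's body (76 mm by 85 mm) begins 54 mm behind the grasp point. The pads swing forward as they close: fully open they stand 13 mm farther back than shut.
Start: joints at [1.437, 0.507, -0.238, 1.5, 0.126, 1.149, -0.155], TCP at [0.148, -0.607, 0.231] pointing down, gripper open.
Joint ranges: [-3.08, 3.08], [-0.24, 2.05], [-1.43, 1.35], [0, 2.5], [-1.52, 4.66], [0.17, 1.96], [-2.89, 2.89]. Speed limits (rad/s): [2.39, 2.39, 3.14, 3.14, 3.14, 3.14, 3.14].

INTERFACE

Orientations are given as a rotation vector (axis times angle).
In Python, from cell import status, snapshot, get_calibration, ticket, spotter gives the robot as it stands.
- The arm moves only by the tool send_rows, never from a script. Its argument "deltas" is a list that holds one entry, the list of rows, each a list of 4 numbers: the shift along the tool's x, y, z in cm, then the turn about the tool's z in units of 5 degrees (1.0 is 5 degrees). In form: [[[tx, ty, tz, roll], ...]]. A call has 1 to 10 rows; each row shifts and turns the pose as measured when the row begins, along the tool's axes as they then stand; what a row does not reach is not made up. A row lasts 1/12 s, in which the tool goes at most 41.7 mm and 7.16 degrees, less where a joint would pass 70% of its speed; a pose out of reach is approached as far as the arm can. A call with a gripper value outside its range is refused whole. "gripper" is the opening in per cent of the stroke, from 0 (shut) to 100 (fully open), set as the call begins (left out, the last holds). The fingers move at their own pace and stop on an object; "force" is the grip in N (left out, the last holds). Time passes only in rows, so rows that do not move let the fingers close. It gives the time, the measured TCP pose, the force and the opening at its end, in the units of the state.
- status.sense(): the state, without advancing time (a new reading comes with each control period).
- snapshot(name): name is "scene" or "top" or "wrist"; returns (picture, depth): 420x560x3 uint8, red, green, blue; 420x560 float32, m along the optical axis (not along the pixel's ray), 0 where there is no reading.
- get_calibration(name): a dict with "camera_matrix" (3x3 intrinsics, pixels), "R" (3x3) and "t" (3): a world point X has camera coordinates R X + t. Camera axes: x right, y down, z forward; pixel columns grow to the right and rows downward; lengths in m; the calibration is good to about 2 mm. A picture is of the moment at which its call begins: read the wrist's pose just before it. get_calibration takes no time and is no camera call; for the wrist camera it gives the pose at the moment of the call.
- ticket.job_done(): hands the job in, once; it reports no verdict.
Trained networks look in the newest picture that a camera, given by its name, has taken for a name from the list of things; names that differ only in an ending like _2 or _b are one class to them, and where a whole thing is asked for, a point or a joint stands for the part that bears it (a point fixed in the world has none). Each returns a list of dicts, best first, with "score" (0 to 1); they miss things now and then, are a little off and sometimes report something else, mostly with a low value. They report only what shows in the picture. A call takes as long as a camera call. They do not tell look-alikes from the thing itself.
- spotter.regions_of(target, camera): "region" (420x560 bool, what is visible of it) and "position" ([column, row] as shares, 0 to 1, of the picture: columns of its width, rows of its height, amid what is visible of it).
- spotter.spot_point(target, camera): "position" ([column, row] as shares, 0 to 1, of the picture: columns of its width, rows of its height: a listed point, or the origin of a listed thing).
The state is a dict: "clock": time; "joint_pos": joint angles; "qvel": joint speeds; "effort": joint torques, N m; "ee_pos": TCP position; "ee_rot": TCP orientation; "ft_force": force on the tool from outside, world axes, zero at the start; "wrist_torque": the same for the moment, N m; "opening": finger opening in m.
Only numpy, scipy, OpenCV 4.12 (cv2) and the standard library are available. Lean on these libraries where they do the work, as an engineer would, in place of code of your own. Each camera call takes 0.05 s, during which the arm holds its last target.

## Working session

There is one attempt and no reset: what is moved stays moved. The work goes in short steps, Python scripts to look and compute and a tool call to move; the robot and the scene stay as the last step left them, time stands still between calls to the robot, and variables do not carry over. Pictures are saved under pics/ and viewed, and the job is handed in when it is done.

Besides the shell and the picture viewer there is one more tool, called by a JSON object that holds its "fn" and its "kwargs", one argument or row to a line. send_rows: Moves the arm, as the interface text tells. Its arguments: {"type":"object","properties":{"deltas":{"type":"array","items":{"type":"array","items":{"type":"array","items":{"type":"number"}}}},"gripper":{"type":"number"},"force":{"type":"number"}},"required":["deltas"]}

```bash
mkdir -p pics; ls; python3 - <<'E'
from cell import status, snapshot, get_calibration
import cv2,numpy as np
print(status.sense())
for n in ["scene","top"]:
    p,d=snapshot(n); cv2.imwrite(f"pics/{n}0.png",p[:,:,::-1]); np.savez(f"pics/{n}0.npz",p=p,d=d)
    print(n,get_calibration(n))
E
```

```text
pics
{'clock': 0.0, 'joint_pos': array([ 1.43649011,  0.50835137, -0.23752608,  1.50115961,  0.1256897 ,
        1.14887193, -0.15478151]), 'qvel': array([-6.00548734e-04, -5.89519714e-04,  8.23179458e-05,  3.11958866e-04,
       -8.86713883e-04, -1.14356308e-03,  1.16166268e-03]), 'effort': array([-1.18998578e-03, -6.20593357e+01, -2.18701825e+00, -2.49651486e+01,
        1.27684718e-02,  1.19971106e-02,  2.40044818e-05]), 'ee_pos': array([ 0.14825505, -0.60663901,  0.23041206]), 'ee_rot': array([-2.47038380e+00,  1.93905057e+00,  2.24567132e-03]), 'ft_force': array([ 0.14374779, -0.89403281, -0.49554511]), 'wrist_torque': array([ 0.00046409, -0.01357946,  0.02632182]), 'opening': 0.0853755166455073}
scene {'camera_matrix': array([[382.48090736,   0.        , 275.30108946],
       [  0.        , 382.48090736, 210.70872751],
       [  0.        ,   0.        ,   1.        ]]), 'R': array([[ 0.34091957,  0.94007195,  0.0062103 ],
       [ 0.71960589, -0.25670472, -0.64518993],
       [-0.60493074,  0.22442684, -0.76399698]]), 't': array([-0.19137907, -0.35938124,  1.09147823])}
top {'camera_matrix': array([[524.26527811,   0.        , 275.11297777],
       [  0.        , 524.26527811, 208.37139513],
       [  0.        ,   0.        ,   1.        ]]), 'R': array([[ 0.06590787, -0.99782273, -0.00243866],
       [-0.9753919 , -0.06391057, -0.21101203],
       [ 0.21039675,  0.016286  , -0.97748042]]), 't': array([-0.02610551,  0.5041374 ,  0.93640601])}
```

View pics/scene0.png

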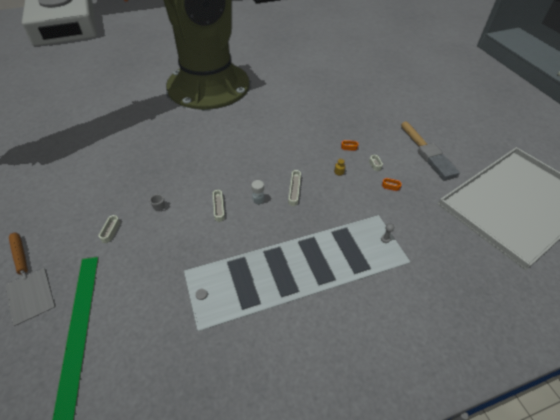

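View pics/top0.png

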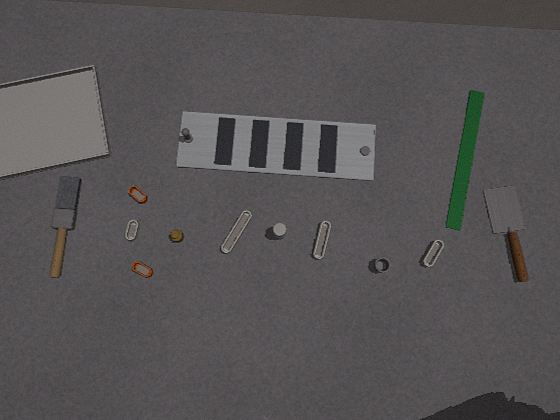

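Top view: white boats are at (132,230), (433,253), (322,239) and (237,231), in increasing length. The orange look-alikes are at (138,194) and (143,269), and the vial is at (279,230). The post is at (185,134), and the plates are at columns 225, 259, 293 and 328. Next I measure them.

```bash
cat > h.py <<'E'
import numpy as np,cv2
from scipy.spatial.transform import Rotation as Ro
def unproj(uv,z,c):
    uv=np.atleast_2d(np.asarray(uv,float)); K,R,t=c["camera_matrix"],np.array(c["R"]),np.array(c["t"])
    r=np.c_[uv,np.ones(len(uv))]@np.linalg.inv(K).T@R; o=-R.T@t
    return o+r*((z-o[2])/r[:,2])[:,None]
def rect(mask,z,c,win=None):
    n,l,s,cen=cv2.connectedComponentsWithStats(mask.astype(np.uint8))
    out=[]
    for i in range(1,n):
        if s[i,4]<60: continue
        ys,xs=np.where(l==i)
        P=unproj(np.c_[xs,ys],z,c)[:,:2]
        (cx,cy),(w,h),a=cv2.minAreaRect((P*1000).astype(np.float32))
        if w<h: w,h,a=h,w,a+90
        a=(a+90)%180-90
        out.append((cen[i].round(1),s[i,4],np.array([cx,cy]).round(1),round(w,1),round(h,1),round(a,1)))
    return out
E
python3 - <<'E'
from h import *
from cell import get_calibration,status,spotter
for n in ["top","scene"]:
    f=np.load(f"pics/{n}0.npz"); p,d=f["p"],f["d"]; c=get_calibration(n)
    hsv=cv2.cvtColor(p,cv2.COLOR_RGB2HSV)
    m=(hsv[...,2]>125)&(hsv[...,1]<70)
    m=cv2.morphologyEx(m.astype(np.uint8),cv2.MORPH_CLOSE,np.ones((5,5)))
    print(n);[print(r) for r in rect(m,0.015,c) if r[1]<1500]
    print("plates")
    m=(hsv[...,2]<(60))
    m=cv2.morphologyEx(m.astype(np.uint8),cv2.MORPH_OPEN,np.ones((3,3)))
    [print(r) for r in rect(m,0.009,c) if 300<r[1]<1500]
px={'post':(185,134),'nut':(365,151)}
f=np.load("pics/top0.npz");d=f["d"];p=f["p"]
cv2.imwrite("pics/crop0.png",cv2.resize(p[90:290,110:460,::-1],None,fx=2.28,fy=2.28,interpolation=cv2.INTER_CUBIC))
s=status.sense(); print(Ro.from_rotvec(s['ee_rot']).as_matrix().round(3))
E
```

```text
top
(array([236.4, 230.7]), np.int32(160), array([463.1,  80.4]), 92.3, 19.0, -26.9)
(array([131.6, 229.2]), np.int32(105), array([452.7, 284.7]), 38.7, 18.7, -6.8)
(array([322.3, 237.7]), np.int32(135), array([457.7, -87.3]), 74.4, 19.1, -10.6)
(array([279.3, 228.8]), np.int32(114), array([473.7,  -3.5]), 21.7, 21.4, 3.8)
(array([434. , 251.4]), np.int32(121), array([ 446. , -302.9]), 56.6, 18.8, -28.6)
plates
(array([224.4, 141.1]), np.int32(737), array([647.9, 119.8]), 99.5, 32.3, -0.4)
(array([258.6, 143.6]), np.int32(744), array([647.2,  50.4]), 100.0, 32.7, -0.3)
(array([292.9, 145.9]), np.int32(749), array([647. , -19.2]), 99.9, 33.3, -0.3)
(array([327.3, 148.6]), np.int32(755), array([646. , -88.9]), 99.9, 33.6, -0.8)
(array([511.6, 257.1]), np.int32(327), array([ 449.3, -454.6]), 96.2, 14.2, 10.9)
scene
(array([51.8, 10.6]), np.int32(938), array([-660.2, -407.8]), 210.8, 201.4, 89.8)
(array([376. , 160.2]), np.int32(111), array([453.4, 282.5]), 40.3, 22.6, -9.8)
(array([294. , 185.4]), np.int32(311), array([462.8,  78.5]), 96.5, 20.9, -26.8)
(array([257. , 183.9]), np.int32(91), array([434.9,   4.2]), 25.6, 23.8, 70.4)
(array([217.3, 203.3]), np.int32(283), array([458.3, -89.1]), 77.4, 21.0, -11.0)
(array([107.6, 226.4]), np.int32(245), array([ 446.1, -304. ]), 58.2, 20.7, -29.0)
(array([528.4, 407.2]), np.int32(1475), array([984.1, 214.7]), 120.2, 40.7, 88.9)
plates
(array([59.7, 30.3]), np.int32(563), array([-475.3, -394.7]), 135.3, 109.7, -89.4)
(array([523. ,  68.1]), np.int32(1336), array([221.9, 907.5]), 368.7, 79.2, 0.1)
(array([513.4, 391.8]), np.int32(567), array([955.4, 230.6]), 168.4, 8.0, 89.8)
[[ 0.238 -0.971 -0.   ]
 [-0.971 -0.238  0.002]
 [-0.002  0.    -1.   ]]
```

View pics/crop0.png

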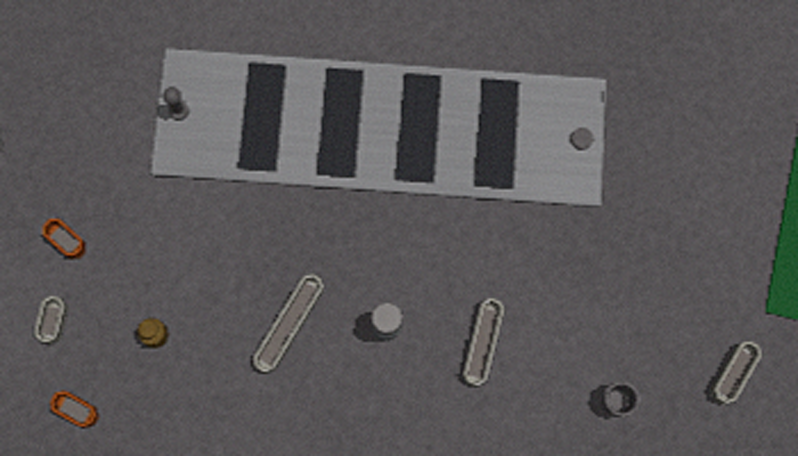

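```bash
cat >> h.py <<'E'
def plan(x,y,z,yaw,n):
    "rows from the present pose to world x,y,z (m), yaw of tool x (deg); n rows"
    from cell import status
    s=status.sense(); R=Ro.from_rotvec(s['ee_rot']).as_matrix(); f0=np.degrees(np.arctan2(R[1,0],R[0,0]))
    d=np.array([x,y,z])-s['ee_pos']; dr=-((yaw-f0+180)%360-180)
    step=d/n*100; rows=[]
    for i in range(n):
        f=np.radians(f0-dr*i/n); 
        rows.append([round(step[0]*np.cos(f)+step[1]*np.sin(f),2),round(step[0]*np.sin(f)-step[1]*np.cos(f),2),round(-step[2],2),round(dr/n/5,2)])
    print("t",round(s['clock'],2),"pos",s['ee_pos'].round(4),"yaw",round(f0,2),"tilt",np.round(R[2],3),"j",s['joint_pos'].round(2),"open",round(s['opening'],4),"F",s['ft_force'].round(1))
    print("d mm",(d*1000).round(1),"dr",round(dr,2)); print(rows)
E
python3 -c "
from h import *
plan(.446,-.3035,.10,-118.8,10)"
```

```text
t 0.1 pos [ 0.1483 -0.6067  0.2305] yaw -76.26 tilt [-0.002  0.    -1.   ] j [ 1.44  0.51 -0.24  1.5   0.13  1.15 -0.15] open 0.0852 F [ 0.1 -0.1  0.4]
d mm [ 297.7  303.2 -130.5] dr 42.54
[[np.float64(-2.24), np.float64(-3.61), np.float64(1.31), np.float64(0.85)], [np.float64(-2.5), np.float64(-3.44), np.float64(1.31), np.float64(0.85)], [np.float64(-2.75), np.float64(-3.24), np.float64(1.31), np.float64(0.85)], [np.float64(-2.98), np.float64(-3.03), np.float64(1.31), np.float64(0.85)], [np.float64(-3.2), np.float64(-2.8), np.float64(1.31), np.float64(0.85)], [np.float64(-3.4), np.float64(-2.55), np.float64(1.31), np.float64(0.85)], [np.float64(-3.58), np.float64(-2.3), np.float64(1.31), np.float64(0.85)], [np.float64(-3.74), np.float64(-2.02), np.float64(1.31), np.float64(0.85)], [np.float64(-3.88), np.float64(-1.74), np.float64(1.31), np.float64(0.85)], [np.float64(-3.99), np.float64(-1.45), np.float64(1.31), np.float64(0.85)]]
```

{"fn": "send_rows", "kwargs": {
  "deltas": [
    [[-2.0, -3.3, 1.0, 0.85], [-2.2, -3.1, 1.0, 0.85], [-2.5, -2.9, 1.0, 0.85], [-2.7, -2.7, 1.0, 0.85], [-2.9, -2.5, 1.0, 0.85], [-3.0, -2.3, 1.0, 0.85], [-3.2, -2.1, 1.0, 0.85], [-3.3, -1.8, 1.0, 0.85], [-3.5, -1.6, 1.0, 0.85], [-3.6, -1.3, 1.0, 0.85]]
  ],
  "gripper": 60
}}

```text
clock: 0.93
ee_pos: [0.4197, -0.3377, 0.1227]
ee_rot: [1.522, -2.741, -0.003]
ft_force: [-0.2, -0.8, 0.0]
opening: 0.0509
```

```bash
sed -i 's/print(rows)/print([[float(v) for v in r] for r in rows])/' h.py; python3 -c "
from h import *
plan(.446,-.3035,.10,-118.8,4)"
```

```text
t 0.93 pos [ 0.4197 -0.3377  0.1227] yaw -121.93 tilt [ 0.005  0.005 -1.   ] j [ 0.67  0.49 -0.06  1.87  0.05  0.78 -1.54] open 0.0509 F [-0.2 -0.8  0. ]
d mm [ 26.3  34.2 -22.7] dr -3.13
[[-1.07, -0.11, 0.57, -0.16], [-1.07, -0.12, 0.57, -0.16], [-1.07, -0.13, 0.57, -0.16], [-1.07, -0.15, 0.57, -0.16]]
```

{"fn": "send_rows", "kwargs": {
  "deltas": [
    [[-1.1, -0.1, 0.6, -0.16], [-1.1, -0.1, 0.6, -0.16], [-1.1, -0.1, 0.6, -0.16], [-0.8, -0.1, 0.4, -0.16], [0, 0, 0, 0], [0, 0, 0, 0]]
  ]
}}

```text
clock: 1.43
ee_pos: [0.4519, -0.2913, 0.0957]
ee_rot: [1.621, -2.686, -0.014]
ft_force: [-0.3, -1.0, 0.4]
opening: 0.0512
```

```bash
cat > wl.py <<'E'
import sys
from h import *
from cell import snapshot,get_calibration
n=sys.argv[1]; z=float(sys.argv[2])
c=get_calibration("wrist"); p,d=snapshot("wrist")
cv2.imwrite(f"pics/{n}.png",p[:,:,::-1])
hsv=cv2.cvtColor(p,cv2.COLOR_RGB2HSV)
m=(hsv[...,2]>int(sys.argv[3]) if len(sys.argv)>3 else hsv[...,2]>125)&(hsv[...,1]<70)
m=cv2.morphologyEx(m.astype(np.uint8),cv2.MORPH_CLOSE,np.ones((9,9)))
[print(r) for r in rect(m,z,c) if r[1]>800]
E
python3 wl.py w58 .015; python3 -c "
from h import *
plan(.446,-.3035,.10,-118.8,4)"
```

```text
(array([284. , 163.7]), np.int32(153084), array([ 446.9, -281.7]), 414.4, 256.2, 62.2)
(array([434. , 404.3]), np.int32(1029), array([ 261.4, -323.1]), 37.3, 32.8, -24.6)
t 1.48 pos [ 0.4518 -0.2915  0.0958] yaw -117.79 tilt [-0.001  0.01  -1.   ] j [ 0.58  0.53 -0.08  1.9   0.06  0.73 -1.59] open 0.0513 F [-0.1 -0.1  1.2]
d mm [ -5.8 -12.    4.2] dr 1.01
[[0.33, -0.01, -0.11, 0.05], [0.33, -0.01, -0.11, 0.05], [0.33, -0.02, -0.11, 0.05], [0.33, -0.02, -0.11, 0.05]]
```

View pics/w58.png

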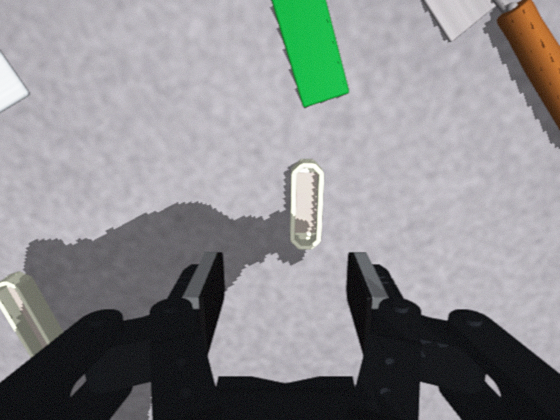

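```bash
python3 - <<'E'
from h import *
from cell import get_calibration
c=get_calibration("wrist")
p=cv2.imread("pics/w58.png")
print(p[200,292],p[200,308],p[200,260],p[162,306])
print((1000*unproj([(306,160),(306,249),(306.5,205),(20,330)],.015,c)).round(1))
print((1000*unproj([(290,205),(324,205)],.015,c)).round(1))
E
```

```text
[247 255 253] [220 227 233] [198 191 194] [157 174 172]
[[ 474.3 -316.6   15. ]
 [ 421.3 -289.8   15. ]
 [ 448.4 -303.8   15. ]
 [ 459.8  -82.    15. ]]
[[ 453.3 -294.5   15. ]
 [ 443.2 -313.6   15. ]]
```

```bash
python3 -c "
from h import *
plan(.447,-.3035,.03,-118,4)"
```

```text
t 1.48 pos [ 0.4518 -0.2915  0.0958] yaw -117.79 tilt [-0.001  0.01  -1.   ] j [ 0.58  0.53 -0.08  1.9   0.06  0.73 -1.59] open 0.0513 F [-0.1 -0.1  1.2]
d mm [ -4.8 -12.  -65.8] dr 0.21
[[0.32, -0.03, 1.64, 0.01], [0.32, -0.03, 1.64, 0.01], [0.32, -0.04, 1.64, 0.01], [0.32, -0.04, 1.64, 0.01]]
```

{"fn": "send_rows", "kwargs": {
  "deltas": [
    [[0.3, 0, 1.6, 0], [0.3, 0, 1.6, 0], [0.2, 0, 1.2, 0], [0.1, 0, 0.6, 0], [0, 0, 0, 0], [0, 0, 0, 0]]
  ]
}}

```text
clock: 1.98
ee_pos: [0.4442, -0.3077, 0.0472]
ee_rot: [1.605, -2.696, -0.003]
ft_force: [0.0, 0.6, 0.1]
opening: 0.0516
```

```bash
python3 -c "
from h import *
plan(.447,-.3035,.006,-118,4)"
```

```text
t 1.98 pos [ 0.4442 -0.3077  0.0472] yaw -118.46 tilt [ 0.003  0.004 -1.   ] j [ 0.6   0.6  -0.07  1.94  0.07  0.61 -1.58] open 0.0516 F [0.  0.6 0.1]
d mm [  2.8   4.2 -41.2] dr -0.46
[[-0.13, -0.01, 1.03, -0.02], [-0.13, -0.01, 1.03, -0.02], [-0.13, -0.01, 1.03, -0.02], [-0.13, -0.01, 1.03, -0.02]]
```

{"fn": "send_rows", "kwargs": {
  "deltas": [
    [[-0.2, 0, 1.1, 0], [-0.1, 0, 1.1, 0], [-0.1, 0, 1.0, 0], [0, 0, 0.5, 0], [0, 0, 0.2, 0], [0, 0, 0, 0], [0, 0, 0, 0]]
  ]
}}

```text
clock: 2.57
ee_pos: [0.447, -0.3067, 0.0089]
ee_rot: [1.602, -2.699, 0.004]
ft_force: [0.7, -0.2, -0.7]
opening: 0.0511
```

```bash
python3 -c "
from h import *
plan(.447,-.3035,.005,-118,3)"
```

```text
t 2.57 pos [ 0.447  -0.3067  0.0089] yaw -118.61 tilt [ 0.004 -0.001 -1.   ] j [ 0.59  0.66 -0.06  1.97  0.08  0.51 -1.59] open 0.0511 F [ 0.7 -0.2 -0.7]
d mm [-0.   3.2 -3.9] dr -0.61
[[-0.09, 0.05, 0.13, -0.04], [-0.09, 0.05, 0.13, -0.04], [-0.09, 0.05, 0.13, -0.04]]
```

{"fn": "send_rows", "kwargs": {
  "deltas": [
    [[-0.2, 0.1, 0.2, 0], [-0.1, 0.0, 0.1, 0], [0, 0, 0, 0]]
  ]
}}

```text
clock: 2.82
ee_pos: [0.4481, -0.3036, 0.0063]
ee_rot: [1.602, -2.7, 0.006]
ft_force: [0.0, 0.7, -0.2]
opening: 0.0513
```

{"fn": "send_rows", "kwargs": {
  "deltas": [
    [[0, 0, 0, 0], [0, 0, 0, 0], [0, 0, 0, 0], [0, 0, 0, 0], [0, 0, 0, 0], [0, 0, 0, 0], [0, 0, 0, 0]]
  ],
  "gripper": 0,
  "force": 35
}}

```text
clock: 3.4
ee_pos: [0.4486, -0.3037, 0.0072]
ee_rot: [1.603, -2.7, 0.008]
ft_force: [-0.1, 0.3, 0.4]
opening: 0.0186
```

```bash
python3 -c "
from h import *
plan(.447,-.3035,.05,-118,3)"
```

```text
t 3.4 pos [ 0.4486 -0.3037  0.0072] yaw -118.6 tilt [ 0.004 -0.003 -1.   ] j [ 0.58  0.66 -0.06  1.97  0.08  0.51 -1.6 ] open 0.0186 F [-0.1  0.3  0.4]
d mm [-1.6  0.2 42.8] dr -0.6
[[0.02, 0.05, -1.43, -0.04], [0.02, 0.05, -1.43, -0.04], [0.02, 0.05, -1.43, -0.04]]
```

{"fn": "send_rows", "kwargs": {
  "deltas": [
    [[0, 0, -1.5, 0], [0, 0, -2.5, 0], [0, 0, -2.5, 0], [0, 0, -2.0, 0], [0, 0, -1.0, 0], [0, 0, 0, 0]]
  ]
}}

```text
clock: 3.9
ee_pos: [0.4471, -0.3025, 0.1044]
ee_rot: [1.602, -2.698, 0.001]
ft_force: [0.2, -0.1, -0.4]
opening: 0.0186
```

```bash
python3 wl.py w58b .1; python3 -c "
from h import *
plan(.6475,.0504,.09,-90.5,10)"
```

```text
(array([286.2, 161.3]), np.int32(151082), array([ 464.8, -306.8]), 276.2, 176.1, 62.0)
t 3.95 pos [ 0.4469 -0.3024  0.1036] yaw -118.61 tilt [ 0.004  0.002 -1.   ] j [ 0.6   0.51 -0.07  1.89  0.06  0.74 -1.58] open 0.019 F [ 0.4  0.1 -0.2]
d mm [200.6 352.8 -13.6] dr -28.11
[[-4.06, -0.07, 0.14, -0.56], [-4.05, -0.27, 0.14, -0.56], [-4.03, -0.47, 0.14, -0.56], [-4.0, -0.67, 0.14, -0.56], [-3.97, -0.86, 0.14, -0.56], [-3.92, -1.06, 0.14, -0.56], [-3.86, -1.25, 0.14, -0.56], [-3.8, -1.43, 0.14, -0.56], [-3.72, -1.62, 0.14, -0.56], [-3.64, -1.8, 0.14, -0.56]]
```

View pics/w58b.png

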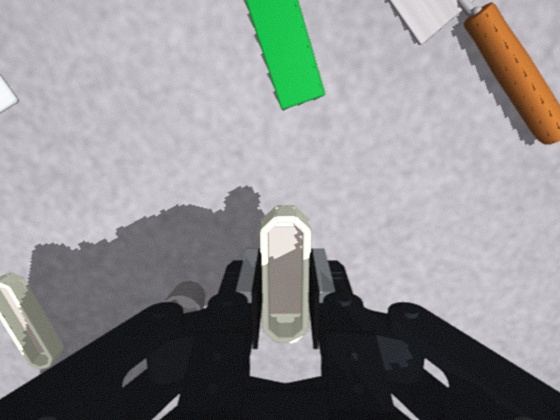

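{"fn": "send_rows", "kwargs": {
  "deltas": [
    [[-3.0, 0, 0, -0.55], [-3.8, -0.2, 0, -0.55], [-3.8, -0.4, 0, -0.55], [-3.8, -0.6, 0, -0.55], [-3.8, -0.8, 0, -0.55], [-3.8, -1.0, 0, -0.55], [-3.7, -1.2, 0, -0.55], [-3.6, -1.4, 0, -0.55], [-3.0, -1.2, 0, -0.5], [-2.0, -0.8, 0, -0.3]]
  ]
}}

```text
clock: 4.78
ee_pos: [0.6181, 0.0122, 0.0879]
ee_rot: [2.163, -2.256, -0.016]
ft_force: [0.5, 0.4, -0.0]
opening: 0.0188
```

```bash
python3 -c "
from h import *
plan(.6475,.0504,.09,-90.5,3)"
```

```text
t 4.78 pos [0.6181 0.0122 0.0879] yaw -92.41 tilt [ 0.005  0.019 -1.   ] j [ 0.05  0.64 -0.18  1.68  0.15  0.85 -1.81] open 0.0188 F [ 0.5  0.4 -0. ]
d mm [29.4 38.2  2.1] dr -1.91
[[-1.31, -0.92, -0.07, -0.13], [-1.3, -0.94, -0.07, -0.13], [-1.29, -0.95, -0.07, -0.13]]
```

{"fn": "send_rows", "kwargs": {
  "deltas": [
    [[-1.0, -0.9, 0, -0.1], [-1.0, -0.8, 0, -0.1], [-0.8, -0.6, 0, 0], [-0.3, -0.3, 0, 0], [0, 0, 0, 0], [0, 0, 0, 0]]
  ]
}}

```text
clock: 5.28
ee_pos: [0.644, 0.0535, 0.0784]
ee_rot: [2.194, -2.219, -0.032]
ft_force: [-0.3, -0.2, -0.0]
opening: 0.0191
```

```bash
python3 -c "
from h import *
plan(.648,.0504,.03,-90.5,3)"
```

```text
t 5.28 pos [0.644  0.0535 0.0784] yaw -90.65 tilt [ 0.     0.029 -1.   ] j [-0.01  0.7  -0.19  1.6   0.15  0.89 -1.83] open 0.0191 F [-0.3 -0.2 -0. ]
d mm [  4.   -3.1 -48.4] dr -0.15
[[0.1, -0.13, 1.61, -0.01], [0.1, -0.13, 1.61, -0.01], [0.1, -0.13, 1.61, -0.01]]
```

{"fn": "send_rows", "kwargs": {
  "deltas": [
    [[0.1, -0.2, 1.2, 0], [0.1, -0.2, 1.2, 0], [0.1, -0.1, 1.0, 0], [0, 0, 0.7, 0], [0, 0, 0.3, 0], [0, 0, 0, 0], [0, 0, 0, 0]]
  ]
}}

```text
clock: 5.87
ee_pos: [0.6455, 0.0437, 0.0277]
ee_rot: [2.182, -2.223, -0.033]
ft_force: [-0.1, 0.0, -0.2]
opening: 0.0189
```

```bash
python3 -c "
from h import *
plan(.648,.0504,.018,-90.5,3)"
```

```text
t 5.87 pos [0.6455 0.0437 0.0277] yaw -91.06 tilt [ 0.004  0.033 -0.999] j [-0.    0.76 -0.17  1.63  0.17  0.8  -1.84] open 0.0189 F [-0.1  0.  -0.2]
d mm [ 2.5  6.7 -9.7] dr -0.56
[[-0.23, -0.08, 0.32, -0.04], [-0.23, -0.08, 0.32, -0.04], [-0.22, -0.08, 0.32, -0.04]]
```

{"fn": "send_rows", "kwargs": {
  "deltas": [
    [[-0.3, -0.1, 0.2, -0.05], [-0.2, -0.1, 0.2, -0.05], [-0.1, 0, 0.2, 0], [0, 0, 0.1, 0], [0, 0, 0, 0], [0, 0, 0, 0]]
  ]
}}

```text
clock: 6.37
ee_pos: [0.6486, 0.0512, 0.0214]
ee_rot: [2.196, -2.214, -0.031]
ft_force: [-0.4, -0.4, 0.2]
opening: 0.0185
```

```bash
python3 -c "
from h import *
plan(.648,.0504,.017,-90.5,3)"
```

```text
t 6.37 pos [0.6486 0.0512 0.0214] yaw -90.45 tilt [ 0.003  0.03  -1.   ] j [-0.01  0.77 -0.18  1.62  0.17  0.79 -1.84] open 0.0185 F [-0.4 -0.4  0.2]
d mm [-0.6 -0.8 -4.4] dr 0.05
[[0.03, 0.02, 0.15, 0.0], [0.03, 0.02, 0.15, 0.0], [0.03, 0.02, 0.15, 0.0]]
```

{"fn": "send_rows", "kwargs": {
  "deltas": [
    [[0, 0, 0.2, 0], [0.1, 0, 0.2, 0], [0, 0, 0.1, 0], [0, 0, 0, 0], [0, 0, 0, 0]]
  ]
}}

```text
clock: 6.78
ee_pos: [0.6488, 0.0502, 0.0167]
ee_rot: [2.197, -2.214, -0.03]
ft_force: [-0.1, 0.2, 1.6]
opening: 0.0188
```

```bash
cat > tp.py <<'E'
import sys
from h import *
from cell import snapshot,get_calibration
n=sys.argv[1]; c=get_calibration("top"); p,d=snapshot("top")
cv2.imwrite(f"pics/{n}.png",cv2.resize(p[90:290,110:460,::-1],None,fx=2.28,fy=2.28,interpolation=cv2.INTER_CUBIC))
hsv=cv2.cvtColor(p,cv2.COLOR_RGB2HSV)
b=((hsv[...,2]>125)&(hsv[...,1]<70)).astype(np.uint8); b=cv2.morphologyEx(b,cv2.MORPH_CLOSE,np.ones((5,5)))
for z in (.015,.024):
  print("z",z);[print(r) for r in rect(b,z,c) if r[1]<1500 and (r[2][0]<560)==(z<.02)]
E
python3 tp.py t1; python3 -c "
from h import *
plan(.648,.0504,.017,-90.5,3)"
```

```text
z 0.015
(array([504.1, 209.4]), np.int32(1401), array([ 535.7, -438.4]), 98.7, 69.3, 12.1)
(array([140.1, 198.4]), np.int32(179), array([511.8, 276.1]), 36.6, 31.4, 68.7)
(array([433.7, 213.5]), np.int32(141), array([ 527. , -301.8]), 43.0, 42.5, 60.2)
(array([ 63.5, 218.4]), np.int32(245), array([460. , 418.3]), 45.8, 42.6, 3.7)
(array([ 96.4, 222.2]), np.int32(88), array([462.6, 356.2]), 46.3, 23.9, 42.7)
(array([366.2, 248.8]), np.int32(766), array([ 434.9, -182.2]), 143.9, 87.2, -12.3)
(array([125.5, 230.1]), np.int32(381), array([450.1, 299. ]), 60.7, 59.7, 36.1)
(array([ 85.9, 231.1]), np.int32(63), array([441.5, 370.5]), 44.6, 14.6, 34.8)
(array([196.4, 253.8]), np.int32(60), array([407. , 151.2]), 52.7, 6.8, 13.7)
(array([204.4, 296.7]), np.int32(86), array([336.6, 131.9]), 36.2, 17.1, 12.7)
(array([207.1, 318.4]), np.int32(79), array([289.7, 122.1]), 35.1, 9.4, 5.3)
z 0.024
(array([186.9, 114.3]), np.int32(132), array([696.6, 198.3]), 33.9, 33.7, 65.4)
(array([367.1, 149.1]), np.int32(818), array([ 640.9, -169.4]), 118.0, 36.4, 6.0)
(array([437. , 186.4]), np.int32(131), array([ 577.5, -308.8]), 58.6, 20.2, -59.7)
t 6.83 pos [0.6488 0.0502 0.0167] yaw -90.45 tilt [ 0.002  0.029 -1.   ] j [-0.01  0.78 -0.17  1.63  0.17  0.78 -1.84] open 0.0188 F [ 0.3 -0.1  0.5]
d mm [-0.8  0.2  0.3] dr 0.05
[[-0.01, 0.03, -0.01, 0.0], [-0.01, 0.03, -0.01, 0.0], [-0.01, 0.03, -0.01, 0.0]]
```

View pics/t1.png

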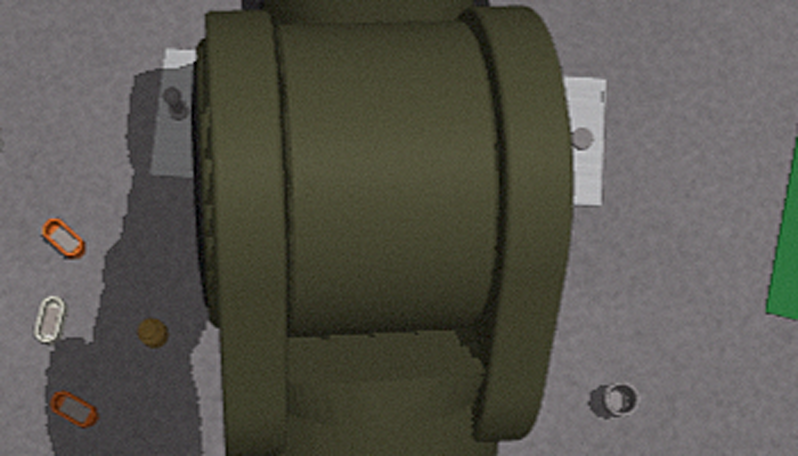

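{"fn": "send_rows", "kwargs": {
  "deltas": [
    [[0, 0, 0, 0], [0, 0, 0, 0], [0, 0, 0, 0], [0, 0, 0, 0], [0, 0, 0, 0]]
  ],
  "gripper": 50
}}

```text
clock: 7.25
ee_pos: [0.6488, 0.0499, 0.0167]
ee_rot: [2.196, -2.214, -0.029]
ft_force: [0.2, -0.8, -0.0]
opening: 0.0431
```

{"fn": "send_rows", "kwargs": {
  "deltas": [
    [[0, 0, -1.0, 0], [0, 0, -2.0, 0], [0, 0, -2.5, 0], [0, 0, -2.0, 0], [0, 0, -1.0, 0], [0, 0, 0, 0]]
  ]
}}

```text
clock: 7.75
ee_pos: [0.6505, 0.0501, 0.1065]
ee_rot: [2.195, -2.213, -0.032]
ft_force: [0.6, 0.2, -1.1]
opening: 0.0426
```

```bash
python3 wl.py w58c .024; python3 -c "
from h import *
plan(.458,-.0882,.07,-100.8,8)"
```

```text
(array([295.1, 150.8]), np.int32(143233), array([638. ,  31.5]), 379.7, 260.0, 89.6)
(array([ 13.9, 325.3]), np.int32(2110), array([555.6, 243.1]), 109.3, 25.9, -14.2)
t 7.8 pos [0.6502 0.05   0.1056] yaw -90.45 tilt [ 0.003  0.033 -0.999] j [-0.    0.68 -0.19  1.55  0.14  0.96 -1.82] open 0.0431 F [ 0.  -0.9 -0.4]
d mm [-192.2 -138.2  -35.6] dr 10.35
[[1.75, 2.39, 0.44, 0.26], [1.8, 2.35, 0.44, 0.26], [1.85, 2.31, 0.44, 0.26], [1.9, 2.27, 0.44, 0.26], [1.96, 2.22, 0.44, 0.26], [2.0, 2.18, 0.44, 0.26], [2.05, 2.13, 0.44, 0.26], [2.1, 2.08, 0.44, 0.26]]
```

View pics/w58c.png

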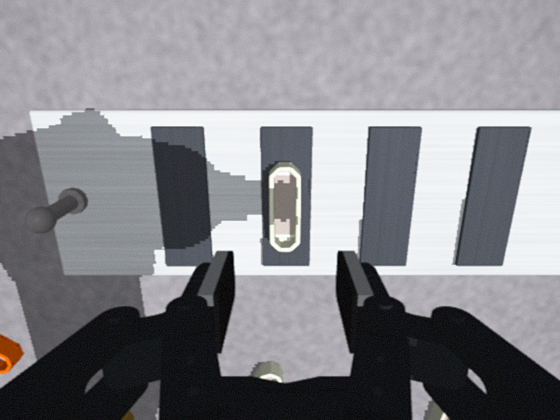

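```bash
cat > chk.py <<'E'
from h import *
from cell import get_calibration
import sys
c=get_calibration("wrist")
def P(pl,bo):
    a=1000*unproj(pl,.009,c); b=1000*unproj(bo,.024,c)
    print("plate",a[:,:2].round(1).tolist(),a.mean(0)[:2].round(1)); print("boat",b[:,:2].round(1).tolist(),b.mean(0)[:2].round(1),"diff",(b.mean(0)-a.mean(0))[:2].round(1))
E
python3 - <<'E'
from chk import *
P([(262,127),(312,127),(262,266),(310,266)],[(286,163),(285,252)])
P([(262,196),(311,196)],[(268,205),(302,205)])
E
```

```text
plate [[698.5, 64.4], [698.2, 32.7], [599.6, 67.1], [599.2, 32.6]] [648.9  49.2]
boat [[678.5, 49.4], [618.1, 50.5]] [648.3  49.9] diff [-0.5  0.7]
plate [[652.5, 65.7], [652.2, 32.7]] [652.4  49.2]
boat [[651.3, 61.0], [651.1, 39.4]] [651.2  50.2] diff [-1.1  1.1]
```

{"fn": "send_rows", "kwargs": {
  "deltas": [
    [[1.5, 2.0, 0, 0.25], [1.8, 2.3, 0.2, 0.25], [1.8, 2.3, 0.2, 0.25], [1.9, 2.2, 0.2, 0.25], [2.0, 2.2, 0.2, 0.25], [2.0, 2.1, 0.2, 0.25], [1.7, 1.8, 0.2, 0.25], [1.0, 1.2, 0, 0.15], [0.5, 0.6, 0, 0], [0, 0, 0, 0]]
  ]
}}

```text
clock: 8.63
ee_pos: [0.4564, -0.0803, 0.0895]
ee_rot: [1.99, -2.384, -0.047]
ft_force: [-0.5, 0.1, -0.2]
opening: 0.0427
```

```bash
python3 -c "
from h import *
plan(.458,-.0882,.07,-100.8,3)"
```

```text
t 8.63 pos [ 0.4564 -0.0803  0.0895] yaw -100.28 tilt [ 0.008  0.046 -0.999] j [ 0.23  0.47 -0.15  2.06  0.12  0.67 -1.76] open 0.0427 F [-0.5  0.1 -0.2]
d mm [  1.6  -7.9 -19.5] dr 0.52
[[0.25, -0.1, 0.65, 0.03], [0.25, -0.1, 0.65, 0.03], [0.25, -0.1, 0.65, 0.03]]
```

```bash
python3 wl.py w76 .015
```

```text
(array([313.5, 148.4]), np.int32(148432), array([443.2, -89.8]), 384.0, 252.3, 79.8)
(array([148.4, 225. ]), np.int32(2502), array([461.,   4.]), 53.3, 29.0, -57.2)
(array([167.6, 286.4]), np.int32(1817), array([420.5,   3.7]), 73.1, 24.7, -51.5)
(array([146. , 404.2]), np.int32(878), array([318.1,  48.8]), 50.5, 23.3, -45.6)
(array([424. , 404.2]), np.int32(877), array([ 279.4, -152.9]), 51.7, 23.5, 24.9)
```

View pics/w76.png

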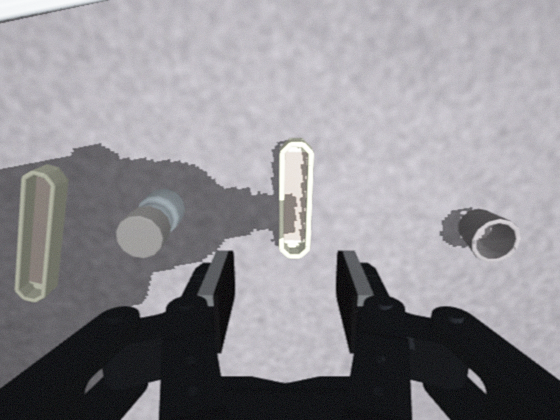

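```bash
python3 - <<'E'
from chk import *
b=1000*unproj([(297,141),(294,258),(279,200),(314,200)],.015,c)[:,:2]; print(b.round(1).tolist(), b[:2].mean(0), np.degrees(np.arctan2(*(b[0]-b[1])[::-1])))
plan(.458,-.0882,.03,-100.8,4)
E
```

```text
[[497.5, -93.9], [422.7, -79.3], [463.7, -77.0], [459.8, -98.1]] [460.11866795 -86.58875834] -11.093545622482502
t 8.68 pos [ 0.4574 -0.0797  0.0895] yaw -100.25 tilt [ 0.007  0.045 -0.999] j [ 0.22  0.47 -0.15  2.06  0.12  0.67 -1.76] open 0.0429 F [-0.4 -0.3 -0.2]
d mm [  0.6  -8.5 -59.5] dr 0.55
[[0.21, -0.05, 1.49, 0.03], [0.21, -0.05, 1.49, 0.03], [0.21, -0.05, 1.49, 0.03], [0.21, -0.05, 1.49, 0.03]]
```

{"fn": "send_rows", "kwargs": {
  "deltas": [
    [[0.2, -0.2, 1.2, 0.1], [0.2, -0.1, 1.3, 0], [0.2, -0.1, 1.3, 0], [0.1, -0.1, 1.0, 0], [0, -0.1, 0.6, 0], [0, 0, 0.3, 0], [0, 0, 0, 0], [0, 0, 0, 0]]
  ]
}}

```text
clock: 9.35
ee_pos: [0.4701, -0.0809, 0.0287]
ee_rot: [2.001, -2.388, -0.043]
ft_force: [0.6, 0.1, -0.8]
opening: 0.0425
```

```bash
python3 -c "
from h import *
plan(.4595,-.0875,.007,-101,3)"
```

```text
t 9.35 pos [ 0.4701 -0.0809  0.0287] yaw -100.09 tilt [ 0.002  0.037 -0.999] j [ 0.21  0.58 -0.13  2.09  0.14  0.52 -1.78] open 0.0425 F [ 0.6  0.1 -0.8]
d mm [-10.6  -6.6 -21.7] dr 0.91
[[0.28, 0.31, 0.72, 0.06], [0.28, 0.31, 0.72, 0.06], [0.28, 0.31, 0.72, 0.06]]
```

{"fn": "send_rows", "kwargs": {
  "deltas": [
    [[0.3, 0.4, 0.4, 0.1], [0.2, 0.3, 0.4, 0.1], [0.1, 0.2, 0.4, 0], [0, 0, 0.2, 0], [0, 0, 0, 0], [0, 0, 0, 0]]
  ]
}}

```text
clock: 9.85
ee_pos: [0.4594, -0.0853, 0.0152]
ee_rot: [1.979, -2.409, -0.04]
ft_force: [-0.3, 0.2, 0.4]
opening: 0.0426
```

```bash
python3 -c "
from h import *
plan(.4595,-.0875,.007,-101,3)"
```

```text
t 9.85 pos [ 0.4594 -0.0853  0.0152] yaw -101.18 tilt [ 0.003  0.035 -0.999] j [ 0.21  0.59 -0.12  2.13  0.15  0.46 -1.79] open 0.0426 F [-0.3  0.2  0.4]
d mm [ 0.1 -2.2 -8.2] dr -0.18
[[0.07, -0.02, 0.27, -0.01], [0.07, -0.02, 0.27, -0.01], [0.07, -0.02, 0.27, -0.01]]
```

{"fn": "send_rows", "kwargs": {
  "deltas": [
    [[0.1, 0, 0.4, 0], [0.1, 0, 0.3, 0], [0, 0, 0.1, 0], [0, 0, 0, 0], [0, 0, 0, 0]]
  ]
}}

```text
clock: 10.27
ee_pos: [0.4592, -0.0876, 0.0066]
ee_rot: [1.979, -2.409, -0.038]
ft_force: [-0.2, -0.4, -0.4]
opening: 0.0426
```

{"fn": "send_rows", "kwargs": {
  "deltas": [
    [[0, 0, 0, 0], [0, 0, 0, 0], [0, 0, 0, 0], [0, 0, 0, 0], [0, 0, 0, 0], [0, 0, 0, 0]]
  ],
  "gripper": 0
}}

```text
clock: 10.77
ee_pos: [0.4595, -0.0875, 0.0069]
ee_rot: [1.98, -2.409, -0.038]
ft_force: [0.1, 0.3, -0.7]
opening: 0.0188
```

```bash
python3 -c "
from h import *
plan(.4595,-.0875,.007,-101,3)"
```

```text
t 10.77 pos [ 0.4595 -0.0875  0.0069] yaw -101.18 tilt [ 0.002  0.033 -0.999] j [ 0.21  0.61 -0.11  2.13  0.15  0.44 -1.79] open 0.0188 F [ 0.1  0.3 -0.7]
d mm [ 0.  -0.   0.1] dr -0.18
[[0.0, -0.0, -0.0, -0.01], [0.0, -0.0, -0.0, -0.01], [0.0, -0.0, -0.0, -0.01]]
```

Gripped. Lift, then a slower transit to plate 3 (0.6478, -0.0195).

{"fn": "send_rows", "kwargs": {
  "deltas": [
    [[0, 0, -1.2, 0], [0, 0, -1.8, 0], [0, 0, -1.8, 0], [0, 0, -1.8, 0], [0, 0, -1.2, 0], [0, 0, -0.5, 0], [0, 0, 0, 0]]
  ]
}}

```text
clock: 11.35
ee_pos: [0.4612, -0.0874, 0.0923]
ee_rot: [1.979, -2.407, -0.042]
ft_force: [0.0, 0.1, -0.6]
opening: 0.0188
```

```bash
python3 -c "
from h import *
plan(.648,-.02,.085,-90.5,10)"
```

```text
t 11.35 pos [ 0.4612 -0.0874  0.0923] yaw -101.15 tilt [ 0.002  0.037 -0.999] j [ 0.25  0.47 -0.16  2.05  0.11  0.67 -1.75] open 0.0188 F [ 0.   0.1 -0.6]
d mm [186.8  67.4  -7.3] dr -10.65
[[-1.02, -1.7, 0.07, -0.21], [-0.99, -1.72, 0.07, -0.21], [-0.96, -1.74, 0.07, -0.21], [-0.93, -1.76, 0.07, -0.21], [-0.89, -1.77, 0.07, -0.21], [-0.86, -1.79, 0.07, -0.21], [-0.83, -1.81, 0.07, -0.21], [-0.79, -1.82, 0.07, -0.21], [-0.76, -1.84, 0.07, -0.21], [-0.73, -1.85, 0.07, -0.21]]
```

{"fn": "send_rows", "kwargs": {
  "deltas": [
    [[-0.8, -1.4, 0, -0.2], [-1.0, -1.7, 0, -0.2], [-1.0, -1.8, 0, -0.2], [-0.9, -1.8, 0, -0.2], [-0.9, -1.8, 0, -0.2], [-0.9, -1.8, 0, -0.2], [-0.8, -1.8, 0, -0.2], [-0.8, -1.8, 0, -0.2], [-0.6, -1.4, 0, -0.2], [-0.3, -0.8, 0, -0.1]]
  ]
}}

```text
clock: 12.18
ee_pos: [0.6307, -0.0261, 0.075]
ee_rot: [2.17, -2.225, -0.059]
ft_force: [0.0, -0.6, -0.8]
opening: 0.0188
```

```bash
python3 -c "
from h import *
plan(.648,-.02,.06,-90.5,4)"
```

```text
t 12.18 pos [ 0.6307 -0.0261  0.075 ] yaw -91.42 tilt [-0.003  0.051 -0.999] j [ 0.12  0.69 -0.19  1.62  0.15  0.9  -1.73] open 0.0188 F [ 0.  -0.6 -0.8]
d mm [ 17.3   6.1 -15. ] dr -0.92
[[-0.16, -0.43, 0.37, -0.05], [-0.16, -0.43, 0.37, -0.05], [-0.16, -0.43, 0.37, -0.05], [-0.16, -0.43, 0.37, -0.05]]
```

{"fn": "send_rows", "kwargs": {
  "deltas": [
    [[-0.2, -0.4, 0.3, -0.1], [-0.2, -0.4, 0.4, -0.1], [-0.1, -0.3, 0.4, 0], [0, -0.2, 0.3, 0], [0, -0.1, 0.2, 0], [0, 0, 0, 0], [0, 0, 0, 0]]
  ]
}}

```text
clock: 12.77
ee_pos: [0.6422, -0.0205, 0.0508]
ee_rot: [2.188, -2.199, -0.068]
ft_force: [0.1, -1.1, -0.1]
opening: 0.0188
```

```bash
python3 -c "
from h import *
plan(.648,-.02,.03,-90.5,4)"
```

```text
t 12.77 pos [ 0.6422 -0.0205  0.0508] yaw -90.31 tilt [-0.004  0.058 -0.998] j [ 0.11  0.74 -0.19  1.6   0.16  0.88 -1.72] open 0.0188 F [ 0.1 -1.1 -0.1]
d mm [  5.8   0.5 -20.8] dr 0.19
[[-0.01, -0.14, 0.52, 0.01], [-0.01, -0.14, 0.52, 0.01], [-0.01, -0.14, 0.52, 0.01], [-0.01, -0.14, 0.52, 0.01]]
```

{"fn": "send_rows", "kwargs": {
  "deltas": [
    [[0, -0.3, 0.6, 0], [0, -0.3, 0.7, 0], [0, -0.2, 0.5, 0], [0, 0, 0.3, 0], [0, 0, 0.1, 0], [0, 0, 0, 0], [0, 0, 0, 0]]
  ]
}}

```text
clock: 13.35
ee_pos: [0.6492, -0.0216, 0.0264]
ee_rot: [2.186, -2.201, -0.067]
ft_force: [-0.4, -0.1, -0.4]
opening: 0.0193
```

```bash
python3 -c "
from h import *
plan(.648,-.02,.018,-90.5,4)"
```

```text
t 13.35 pos [ 0.6492 -0.0216  0.0264] yaw -90.39 tilt [-0.003  0.058 -0.998] j [ 0.1   0.78 -0.19  1.59  0.17  0.85 -1.73] open 0.0193 F [-0.4 -0.1 -0.4]
d mm [-1.2  1.6 -8.4] dr 0.11
[[-0.04, 0.03, 0.21, 0.01], [-0.04, 0.03, 0.21, 0.01], [-0.04, 0.03, 0.21, 0.01], [-0.04, 0.03, 0.21, 0.01]]
```

{"fn": "send_rows", "kwargs": {
  "deltas": [
    [[-0.1, 0, 0.3, 0], [-0.1, 0, 0.2, 0], [0, 0, 0.2, 0], [0, 0, 0.1, 0], [0, 0, 0, 0], [0, 0, 0, 0]]
  ]
}}

```text
clock: 13.85
ee_pos: [0.6489, -0.0191, 0.0183]
ee_rot: [2.187, -2.201, -0.066]
ft_force: [0.2, 0.1, -0.5]
opening: 0.0188
```

```bash
python3 -c "
from h import *
plan(.648,-.02,.016,-90.5,4)"
```

```text
t 13.85 pos [ 0.6489 -0.0191  0.0183] yaw -90.37 tilt [-0.003  0.057 -0.998] j [ 0.1   0.78 -0.19  1.6   0.17  0.83 -1.73] open 0.0188 F [ 0.2  0.1 -0.5]
d mm [-0.9 -0.9 -2.3] dr 0.13
[[0.02, 0.02, 0.06, 0.01], [0.02, 0.02, 0.06, 0.01], [0.02, 0.02, 0.06, 0.01], [0.02, 0.02, 0.06, 0.01]]
```

{"fn": "send_rows", "kwargs": {
  "deltas": [
    [[0, 0, 0.1, 0], [0, 0.1, 0.1, 0], [0, 0, 0, 0], [0, 0, 0, 0]]
  ]
}}

```text
clock: 14.18
ee_pos: [0.6481, -0.0191, 0.0166]
ee_rot: [2.187, -2.202, -0.065]
ft_force: [-0.5, -0.2, 0.4]
opening: 0.019
```

{"fn": "send_rows", "kwargs": {
  "deltas": [
    [[0, 0, 0, 0], [0, 0, 0, 0], [0, 0, 0, 0], [0, 0, 0, 0], [0, 0, 0, 0]]
  ],
  "gripper": 45
}}

```text
clock: 14.6
ee_pos: [0.6481, -0.0192, 0.0168]
ee_rot: [2.187, -2.202, -0.065]
ft_force: [0.4, 0.4, 0.3]
opening: 0.0385
```

{"fn": "send_rows", "kwargs": {
  "deltas": [
    [[0, 0, -1.0, 0], [0, 0, -1.8, 0], [0, 0, -1.8, 0], [0, 0, -1.8, 0], [0, 0, -1.2, 0], [0, 0, -0.5, 0], [0, 0, 0, 0]]
  ]
}}

```text
clock: 15.18
ee_pos: [0.6526, -0.0194, 0.1041]
ee_rot: [2.187, -2.201, -0.066]
ft_force: [-0.5, -0.7, -0.3]
opening: 0.0382
```

```bash
python3 wl.py w76c .024; python3 -c "
from h import *
plan(.4645,.0805,.09,-116.9,10)"
```

```text
(array([295.9, 157.2]), np.int32(155239), array([636.7,  -9.9]), 430.7, 267.5, -89.1)
t 15.23 pos [ 0.6524 -0.0194  0.1036] yaw -90.37 tilt [-0.003  0.057 -0.998] j [ 0.11  0.69 -0.2   1.52  0.15  1.   -1.71] open 0.039 F [-0.4  0.2 -0.2]
d mm [-187.9   99.9  -13.6] dr 26.53
[[-0.99, 1.89, 0.14, 0.53], [-0.9, 1.93, 0.14, 0.53], [-0.81, 1.97, 0.14, 0.53], [-0.72, 2.0, 0.14, 0.53], [-0.62, 2.03, 0.14, 0.53], [-0.53, 2.06, 0.14, 0.53], [-0.43, 2.08, 0.14, 0.53], [-0.34, 2.1, 0.14, 0.53], [-0.24, 2.11, 0.14, 0.53], [-0.14, 2.12, 0.14, 0.53]]
```

View pics/w76c.png

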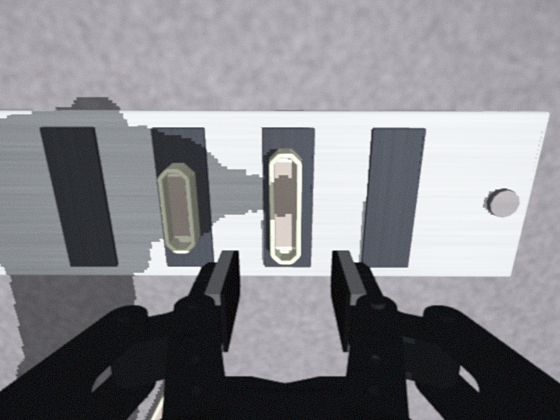

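```bash
python3 - <<'E'
from chk import *
P([(263,127),(314,127),(263,267),(312,267)],[(286,149),(285,265)])
P([(263,200),(313,200)],[(268,210),(302,210)])
P([(152,127),(204,127),(167,267),(215,267)],[(177,164),(181,253)])
E
```

```text
plate [[698.7, -5.2], [698.5, -37.1], [598.9, -2.5], [598.7, -37.7]] [648.7 -20.6]
boat [[687.9, -19.5], [609.1, -18.4]] [648.5 -19. ] diff [-0.2  1.7]
plate [[650.1, -3.9], [649.9, -37.4]] [650.  -20.6]
boat [[648.8, -7.9], [648.7, -29.4]] [648.8 -18.7] diff [-1.2  2. ]
plate [[699.1, 64.3], [698.9, 31.7], [599.2, 66.5], [599.0, 32.0]] [649.1  48.6]
boat [[679.1, 46.6], [618.5, 50.4]] [648.8  48.5] diff [-0.3 -0.1]
```

{"fn": "send_rows", "kwargs": {
  "deltas": [
    [[-0.8, 1.4, 0.1, 0.4], [-0.9, 1.9, 0.1, 0.5], [-0.8, 1.9, 0.1, 0.5], [-0.7, 2.0, 0.1, 0.5], [-0.6, 2.0, 0.1, 0.5], [-0.5, 2.0, 0.1, 0.5], [-0.4, 2.0, 0.1, 0.5], [-0.3, 2.0, 0.1, 0.5], [-0.2, 1.8, 0.1, 0.5], [-0.1, 1.2, 0.1, 0.4]]
  ]
}}

```text
clock: 16.07
ee_pos: [0.4715, 0.0687, 0.0959]
ee_rot: [1.64, -2.612, -0.058]
ft_force: [0.3, 1.0, 0.4]
opening: 0.0381
```

```bash
python3 -c "
from h import *
plan(.4645,.0805,.09,-116.9,4)"
```

```text
t 16.07 pos [0.4715 0.0687 0.0959] yaw -115.71 tilt [ 0.028  0.062 -0.998] j [-0.12  0.48 -0.09  2.    0.04  0.73 -2.25] open 0.0381 F [0.3 1.  0.4]
d mm [-7.  11.8 -5.9] dr 1.19
[[-0.19, 0.29, 0.15, 0.06], [-0.19, 0.29, 0.15, 0.06], [-0.19, 0.29, 0.15, 0.06], [-0.19, 0.29, 0.15, 0.06]]
```

{"fn": "send_rows", "kwargs": {
  "deltas": [
    [[-0.2, 0.3, 0.2, 0.05], [-0.2, 0.2, 0.2, 0], [-0.1, 0.1, 0.2, 0], [0, 0, 0, 0], [0, 0, 0, 0], [0, 0, 0, 0]]
  ]
}}

```text
clock: 16.57
ee_pos: [0.4662, 0.0766, 0.0875]
ee_rot: [1.637, -2.609, -0.06]
ft_force: [-0.1, 0.1, -0.9]
opening: 0.0385
```

```bash
python3 wl.py w94 .015; python3 -c "
from h import *
plan(.4645,.0805,.04,-116.9,4)"
```

```text
(array([314.6, 150. ]), np.int32(150372), array([442.7,  68. ]), 385.9, 260.3, 64.5)
(array([ 15.9, 347. ]), np.int32(2274), array([448.3, 288. ]), 75.3, 29.3, -40.5)
t 16.62 pos [0.4663 0.0765 0.0876] yaw -115.75 tilt [ 0.03   0.065 -0.997] j [-0.14  0.49 -0.09  2.02  0.04  0.7  -2.27] open 0.0387 F [ 0.4  0.1 -0.1]
d mm [ -1.8   4.  -47.6] dr 1.15
[[-0.07, 0.08, 1.19, 0.06], [-0.07, 0.08, 1.19, 0.06], [-0.07, 0.08, 1.19, 0.06], [-0.07, 0.09, 1.19, 0.06]]
```

View pics/w94.png

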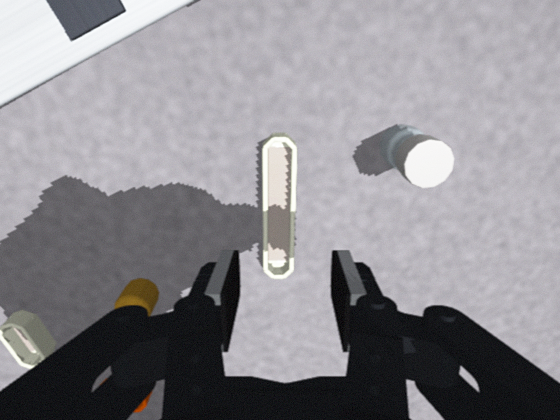

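```bash
python3 - <<'E'
s=open('h.py').read()
i=s.index("        f=np.radians(f0-dr*i/n)"); j=s.index("    print(\"t\"")
s=s[:i]+"""        v=(R@Ro.from_euler('z',dr*i/n,degrees=True).as_matrix()).T@step
        rows.append([*v.round(2),round(dr/n/5,2)])
"""+s[j:]
open('h.py','w').write(s)
E
python3 - <<'E'
from chk import *
b=1000*unproj([(281,134),(278,279),(263,200),(297,200)],.015,c)[:,:2]; print(b.round(1).tolist(), b[:2].mean(0), np.degrees(np.arctan2(*(b[0]-b[1])[::-1])))
plan(.4645,.0805,.03,-116.9,5)
E
```

```text
[[507.2, 58.0], [422.1, 101.6], [476.0, 85.3], [466.8, 66.8]] [464.63441644  79.79813881] -27.147902626753044
t 16.62 pos [0.4663 0.0765 0.0876] yaw -115.75 tilt [ 0.03   0.065 -0.997] j [-0.14  0.49 -0.09  2.02  0.04  0.7  -2.27] open 0.0387 F [ 0.4  0.1 -0.1]
d mm [ -1.8   4.  -57.6] dr 1.15
[[-0.09, -0.01, 1.15, 0.05], [-0.09, -0.01, 1.15, 0.05], [-0.09, -0.01, 1.15, 0.05], [-0.09, -0.01, 1.15, 0.05], [-0.09, -0.01, 1.15, 0.05]]
```

Target (464.5, 80.0), yaw -117.

{"fn": "send_rows", "kwargs": {
  "deltas": [
    [[-0.1, 0, 1.0, 0.1], [-0.1, 0, 1.2, 0.1], [-0.1, 0, 1.2, 0], [-0.1, 0, 0.9, 0], [0, 0, 0.6, 0], [0, 0, 0.3, 0], [0, 0, 0, 0], [0, 0, 0, 0]]
  ]
}}

```text
clock: 17.28
ee_pos: [0.4682, 0.0782, 0.0338]
ee_rot: [1.611, -2.63, -0.056]
ft_force: [-0.3, 0.3, -0.2]
opening: 0.0382
```

```bash
python3 -c "
from h import *
plan(.4645,.0800,.007,-117,4)"
```

```text
t 17.28 pos [0.4682 0.0782 0.0338] yaw -116.98 tilt [ 0.03   0.061 -0.998] j [-0.16  0.58 -0.07  2.07  0.05  0.57 -2.3 ] open 0.0382 F [-0.3  0.3 -0.2]
d mm [ -3.7   1.8 -26.8] dr 0.02
[[-0.02, 0.06, 0.67, 0.0], [-0.02, 0.06, 0.67, 0.0], [-0.02, 0.06, 0.67, 0.0], [-0.02, 0.06, 0.67, 0.0]]
```

{"fn": "send_rows", "kwargs": {
  "deltas": [
    [[0, 0.1, 0.7, 0], [0, 0.1, 0.8, 0], [0, 0, 0.6, 0], [0, 0, 0.4, 0], [0, 0, 0.1, 0], [0, 0, 0, 0], [0, 0, 0, 0]]
  ]
}}

```text
clock: 17.87
ee_pos: [0.4649, 0.0793, 0.0061]
ee_rot: [1.612, -2.631, -0.055]
ft_force: [0.1, -0.4, -0.2]
opening: 0.0388
```

```bash
python3 -c "
from h import *
plan(.4645,.0800,.007,-117,3)"
```

```text
t 17.87 pos [0.4649 0.0793 0.0061] yaw -116.98 tilt [ 0.029  0.059 -0.998] j [-0.16  0.62 -0.07  2.09  0.05  0.49 -2.31] open 0.0388 F [ 0.1 -0.4 -0.2]
d mm [-0.4  0.7  0.9] dr 0.02
[[-0.01, 0.03, -0.03, 0.0], [-0.01, 0.03, -0.03, 0.0], [-0.01, 0.03, -0.03, 0.0]]
```

{"fn": "send_rows", "kwargs": {
  "deltas": [
    [[0, 0, 0, 0], [0, 0, 0, 0], [0, 0, 0, 0], [0, 0, 0, 0], [0, 0, 0, 0], [0, 0, 0, 0]]
  ],
  "gripper": 0
}}

```text
clock: 18.37
ee_pos: [0.4656, 0.0794, 0.007]
ee_rot: [1.612, -2.633, -0.054]
ft_force: [0.2, -0.3, 0.2]
opening: 0.0189
```

{"fn": "send_rows", "kwargs": {
  "deltas": [
    [[0, 0, -1.2, 0], [0, 0, -1.8, 0], [0, 0, -1.8, 0], [0, 0, -1.8, 0], [0, 0, -1.2, 0], [0, 0, -0.5, 0], [0, 0, 0, 0]]
  ]
}}

```text
clock: 18.95
ee_pos: [0.4701, 0.079, 0.0926]
ee_rot: [1.611, -2.63, -0.056]
ft_force: [-0.1, 0.4, -0.6]
opening: 0.0188
```

```bash
python3 -c "
from h import *
plan(.56,.06,.1,-104,8)
plan(.649,-.0905,.1,-90.5,12)"
```

```text
t 18.95 pos [0.4701 0.079  0.0926] yaw -116.98 tilt [ 0.029  0.06  -0.998] j [-0.15  0.48 -0.08  2.01  0.03  0.72 -2.29] open 0.0188 F [-0.1  0.4 -0.6]
d mm [ 89.9 -19.    7.4] dr -12.98
[[-0.3, -1.1, -0.17, -0.32], [-0.26, -1.11, -0.17, -0.32], [-0.23, -1.12, -0.17, -0.32], [-0.2, -1.12, -0.17, -0.32], [-0.17, -1.13, -0.17, -0.32], [-0.14, -1.13, -0.17, -0.32], [-0.11, -1.14, -0.17, -0.32], [-0.07, -1.14, -0.17, -0.32]]
t 18.95 pos [0.4701 0.079  0.0926] yaw -116.98 tilt [ 0.029  0.06  -0.998] j [-0.15  0.48 -0.08  2.01  0.03  0.72 -2.29] open 0.0188 F [-0.1  0.4 -0.6]
d mm [ 178.9 -169.5    7.4] dr -26.48
[[0.58, -1.96, -0.16, -0.44], [0.66, -1.94, -0.16, -0.44], [0.73, -1.91, -0.16, -0.44], [0.81, -1.88, -0.16, -0.44], [0.88, -1.85, -0.16, -0.44], [0.95, -1.82, -0.16, -0.44], [1.02, -1.78, -0.16, -0.44], [1.09, -1.74, -0.16, -0.44], [1.15, -1.69, -0.16, -0.44], [1.22, -1.65, -0.16, -0.44], [1.28, -1.6, -0.16, -0.44], [1.34, -1.55, -0.16, -0.44]]
```

{"fn": "send_rows", "kwargs": {
  "deltas": [
    [[0.5, -1.5, -0.2, -0.4], [0.7, -1.9, -0.2, -0.4], [0.7, -1.9, -0.2, -0.4], [0.8, -1.9, -0.2, -0.4], [0.9, -1.9, -0.2, -0.4], [0.9, -1.8, -0.2, -0.4], [1.0, -1.8, -0.1, -0.4], [1.0, -1.7, -0.1, -0.4], [1.1, -1.7, -0.1, -0.4], [0.8, -1.2, -0.1, -0.4]]
  ]
}}

```text
clock: 19.78
ee_pos: [0.6098, -0.056, 0.0892]
ee_rot: [2.069, -2.285, -0.086]
ft_force: [0.9, -0.1, 0.2]
opening: 0.0188
```

```bash
python3 -c "
from h import *
plan(.649,-.0905,.08,-90.5,4)"
```

```text
t 19.78 pos [ 0.6098 -0.056   0.0892] yaw -95.68 tilt [ 0.005  0.08  -0.997] j [ 0.16  0.66 -0.18  1.63  0.13  0.94 -1.74] open 0.0188 F [ 0.9 -0.1  0.2]
d mm [ 39.2 -34.5  -9.2] dr -5.18
[[0.76, -1.08, 0.15, -0.26], [0.78, -1.06, 0.15, -0.26], [0.81, -1.04, 0.15, -0.26], [0.83, -1.02, 0.15, -0.26]]
```

{"fn": "send_rows", "kwargs": {
  "deltas": [
    [[0.7, -1.0, 0.2, -0.3], [0.7, -0.9, 0.2, -0.2], [0.6, -0.7, 0.2, -0.2], [0.3, -0.4, 0.1, -0.1], [0.1, -0.1, 0, 0], [0, 0, 0, 0], [0, 0, 0, 0]]
  ]
}}

```text
clock: 20.37
ee_pos: [0.6382, -0.0865, 0.0714]
ee_rot: [2.147, -2.207, -0.099]
ft_force: [0.4, 0.9, 0.4]
opening: 0.0184
```

```bash
python3 -c "
from h import *
plan(.649,-.0905,.035,-90.5,4)"
```

```text
t 20.37 pos [ 0.6382 -0.0865  0.0714] yaw -91.59 tilt [-0.001  0.089 -0.996] j [ 0.2   0.73 -0.19  1.55  0.16  0.97 -1.64] open 0.0184 F [0.4 0.9 0.4]
d mm [ 10.8  -4.  -36.4] dr -1.09
[[0.09, -0.35, 0.88, -0.05], [0.09, -0.35, 0.88, -0.05], [0.1, -0.35, 0.88, -0.05], [0.1, -0.35, 0.88, -0.05]]
```

{"fn": "send_rows", "kwargs": {
  "deltas": [
    [[0.1, -0.3, 0.7, -0.1], [0.1, -0.3, 0.9, -0.1], [0.1, -0.3, 0.8, 0], [0, -0.2, 0.6, 0], [0, 0, 0.3, 0], [0, 0, 0.1, 0], [0, 0, 0, 0], [0, 0, 0, 0]]
  ]
}}

```text
clock: 21.03
ee_pos: [0.6456, -0.0869, 0.0325]
ee_rot: [2.171, -2.183, -0.103]
ft_force: [-0.2, 0.5, 0.0]
opening: 0.0187
```

```bash
python3 -c "
from h import *
plan(.649,-.0905,.0185,-90.5,4)"
```

```text
t 21.03 pos [ 0.6456 -0.0869  0.0325] yaw -90.33 tilt [-0.004  0.09  -0.996] j [ 0.2   0.79 -0.19  1.55  0.17  0.91 -1.63] open 0.0187 F [-0.2  0.5  0. ]
d mm [  3.4  -3.6 -14. ] dr 0.17
[[0.09, -0.12, 0.34, 0.01], [0.09, -0.12, 0.34, 0.01], [0.09, -0.12, 0.34, 0.01], [0.09, -0.12, 0.34, 0.01]]
```

{"fn": "send_rows", "kwargs": {
  "deltas": [
    [[0.1, -0.1, 0.3, 0], [0.1, -0.1, 0.3, 0], [0.1, -0.1, 0.3, 0], [0, -0.1, 0.3, 0], [0, 0, 0.1, 0], [0, 0, 0, 0], [0, 0, 0, 0]]
  ]
}}

```text
clock: 21.62
ee_pos: [0.6493, -0.0905, 0.0188]
ee_rot: [2.171, -2.185, -0.1]
ft_force: [0.6, -0.1, 0.3]
opening: 0.0189
```

```bash
python3 -c "
from h import *
plan(.649,-.0905,.017,-90.5,4)"
```

```text
t 21.62 pos [ 0.6493 -0.0905  0.0188] yaw -90.36 tilt [-0.003  0.088 -0.996] j [ 0.2   0.81 -0.19  1.55  0.18  0.89 -1.63] open 0.0189 F [ 0.6 -0.1  0.3]
d mm [-0.3 -0.  -1.8] dr 0.14
[[0.0, 0.0, 0.05, 0.01], [0.0, 0.0, 0.05, 0.01], [0.0, 0.0, 0.05, 0.01], [0.0, 0.0, 0.05, 0.01]]
```

{"fn": "send_rows", "kwargs": {
  "deltas": [
    [[0, 0, 0.1, 0], [0, 0, 0.1, 0], [0, 0, 0, 0], [0, 0, 0, 0]]
  ]
}}

```text
clock: 21.95
ee_pos: [0.6492, -0.0904, 0.0169]
ee_rot: [2.172, -2.185, -0.1]
ft_force: [0.4, -0.2, 0.1]
opening: 0.0188
```

{"fn": "send_rows", "kwargs": {
  "deltas": [
    [[0, 0, 0, 0], [0, 0, 0, 0], [0, 0, 0, 0], [0, 0, 0, 0], [0, 0, 0, 0]]
  ],
  "gripper": 45
}}

```text
clock: 22.37
ee_pos: [0.6495, -0.0903, 0.0173]
ee_rot: [2.172, -2.185, -0.099]
ft_force: [-0.3, 0.5, -1.4]
opening: 0.0382
```

{"fn": "send_rows", "kwargs": {
  "deltas": [
    [[0, 0, -1.0, 0], [0, 0, -1.8, 0], [0, 0, -1.8, 0], [0, 0, -1.8, 0], [0, 0, -1.2, 0], [0, 0, -0.5, 0], [0, 0, 0, 0]]
  ]
}}

```text
clock: 22.95
ee_pos: [0.6567, -0.0905, 0.1047]
ee_rot: [2.172, -2.185, -0.1]
ft_force: [0.1, -0.2, 0.3]
opening: 0.0382
```

```bash
python3 wl.py w94c .024; python3 -c "
from h import *
plan(.453,.2836,.09,-97.5,20)"
```

```text
(array([307.8, 158.2]), np.int32(158580), array([635.8, -89. ]), 429.6, 265.7, 89.6)
t 23.0 pos [ 0.6566 -0.0905  0.1042] yaw -90.33 tilt [-0.004  0.088 -0.996] j [ 0.21  0.72 -0.2   1.46  0.15  1.07 -1.61] open 0.0388 F [0.6 0.4 0.7]
d mm [-203.6  374.1  -14.2] dr 7.17
[[-1.86, 1.02, 0.17, 0.07], [-1.86, 1.03, 0.17, 0.07], [-1.85, 1.04, 0.17, 0.07], [-1.84, 1.05, 0.17, 0.07], [-1.84, 1.06, 0.17, 0.07], [-1.83, 1.08, 0.17, 0.07], [-1.82, 1.09, 0.17, 0.07], [-1.82, 1.1, 0.17, 0.07], [-1.81, 1.11, 0.17, 0.07], [-1.8, 1.12, 0.17, 0.07], [-1.8, 1.13, 0.17, 0.07], [-1.79, 1.14, 0.17, 0.07], [-1.78, 1.15, 0.17, 0.07], [-1.78, 1.17, 0.17, 0.07], [-1.77, 1.18, 0.17, 0.07], [-1.76, 1.19, 0.17, 0.07], [-1.75, 1.2, 0.17, 0.07], [-1.75, 1.21, 0.17, 0.07], [-1.74, 1.22, 0.17, 0.07], [-1.73, 1.23, 0.17, 0.07]]
```

View pics/w94c.png

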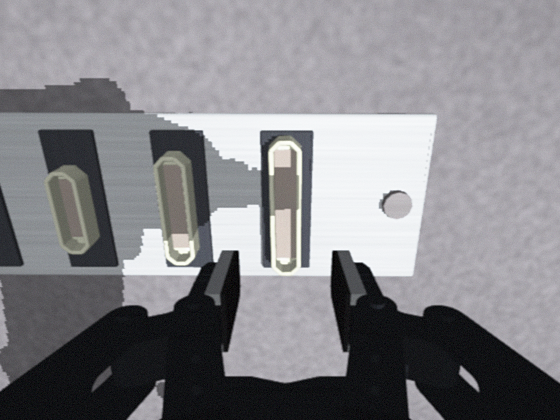

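```bash
python3 - <<'E'
from chk import *
P([(261,131),(313,131),(263,268),(311,268)],[(287,136),(285,275)])
P([(262,200),(312,200)],[(268,210),(302,210)])
E
```

```text
plate [[697.5, -74.9], [697.4, -107.4], [597.8, -73.4], [597.6, -108.2]] [647.6 -91. ]
boat [[697.5, -91.1], [601.6, -89.4]] [649.6 -90.3] diff [2.  0.7]
plate [[651.0, -74.2], [650.8, -107.8]] [650.9 -91. ]
boat [[650.2, -78.9], [650.1, -100.5]] [650.1 -89.7] diff [-0.8  1.3]
```

{"fn": "send_rows", "kwargs": {
  "deltas": [
    [[-1.4, 0.8, 0.1, 0], [-2.2, 1.2, 0.2, 0.1], [-2.4, 1.3, 0.2, 0.1], [-2.4, 1.3, 0.2, 0.1], [-2.4, 1.4, 0.2, 0.1], [-2.4, 1.4, 0.2, 0.1], [-2.4, 1.4, 0.2, 0.1], [-2.4, 1.4, 0.2, 0.1], [-2.4, 1.5, 0.2, 0.1], [-2.4, 1.5, 0.2, 0.1]]
  ]
}}

```text
clock: 23.83
ee_pos: [0.5257, 0.1414, 0.0877]
ee_rot: [2.054, -2.276, -0.099]
ft_force: [0.3, 0.5, 0.1]
opening: 0.0384
```

```bash
python3 -c "
from h import *
plan(.453,.2836,.09,-97.5,8)"
```

```text
t 23.83 pos [0.5257 0.1414 0.0877] yaw -95.86 tilt [ 0.012  0.098 -0.995] j [-0.17  0.59 -0.19  1.81  0.1   0.85 -2.07] open 0.0384 F [0.3 0.5 0.1]
d mm [-72.7 142.2   2.3] dr 1.64
[[-1.68, 1.09, 0.06, 0.04], [-1.67, 1.09, 0.06, 0.04], [-1.67, 1.1, 0.06, 0.04], [-1.66, 1.1, 0.06, 0.04], [-1.66, 1.11, 0.06, 0.04], [-1.66, 1.12, 0.06, 0.04], [-1.65, 1.12, 0.06, 0.04], [-1.65, 1.13, 0.06, 0.04]]
```

{"fn": "send_rows", "kwargs": {
  "deltas": [
    [[-1.6, 1.0, 0, 0], [-1.6, 1.1, 0, 0], [-1.6, 1.1, 0, 0], [-1.6, 1.1, 0, 0], [-1.6, 1.1, 0, 0.1], [-1.4, 0.9, 0, 0], [-0.9, 0.6, 0, 0], [-0.4, 0.3, 0, 0], [0, 0, 0, 0], [0, 0, 0, 0]]
  ]
}}

```text
clock: 24.67
ee_pos: [0.4524, 0.2654, 0.0873]
ee_rot: [2.047, -2.265, -0.109]
ft_force: [0.0, -0.5, -0.4]
opening: 0.0383
```

```bash
python3 wl.py w40 .015; python3 -c "
from h import *
plan(.453,.2836,.09,-97.5,4)"
```

```text
(array([343.6, 147.8]), np.int32(132004), array([426.2, 233.3]), 359.8, 263.7, 84.3)
(array([ 24.1, 317.2]), np.int32(6104), array([374.5, 449.8]), 135.3, 45.3, -22.4)
t 24.72 pos [0.4525 0.2652 0.0873] yaw -95.78 tilt [ 0.016  0.111 -0.994] j [-0.41  0.57 -0.2   1.86  0.07  0.82 -2.31] open 0.0386 F [-0.  -0.6 -0.1]
d mm [ 0.5 18.4  2.7] dr 1.72
[[-0.46, 0.04, -0.07, 0.09], [-0.46, 0.05, -0.07, 0.09], [-0.46, 0.05, -0.07, 0.09], [-0.46, 0.05, -0.07, 0.09]]
```

View pics/w40.png

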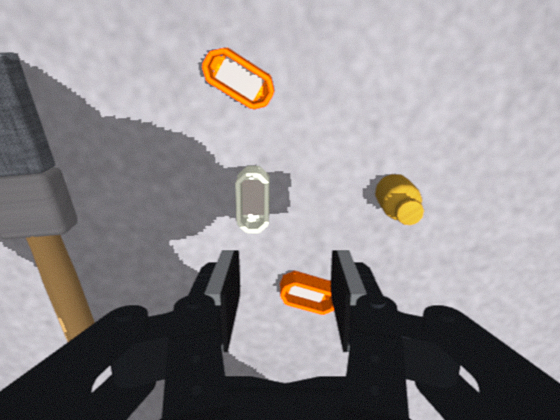

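```bash
python3 - <<'E'
from chk import *
b=1000*unproj([(254,165),(252,235),(236,200),(270,200)],.015,c)[:,:2]; print(b.round(1).tolist(), b[:2].mean(0), np.degrees(np.arctan2(*(b[0]-b[1])[::-1])))
plan(.4545,.2845,.04,-97.5,5)
E
```

```text
[[478.3, 280.1], [432.6, 287.5], [457.5, 293.8], [455.3, 273.4]] [455.45156033 283.76368366] -9.219618830863029
t 24.72 pos [0.4525 0.2652 0.0873] yaw -95.78 tilt [ 0.016  0.111 -0.994] j [-0.41  0.57 -0.2   1.86  0.07  0.82 -2.31] open 0.0386 F [-0.  -0.6 -0.1]
d mm [  2.   19.3 -47.3] dr 1.72
[[-0.4, -0.11, 0.93, 0.07], [-0.41, -0.1, 0.93, 0.07], [-0.41, -0.1, 0.93, 0.07], [-0.41, -0.1, 0.93, 0.07], [-0.41, -0.1, 0.93, 0.07]]
```

{"fn": "send_rows", "kwargs": {
  "deltas": [
    [[-0.5, -0.1, 0.8, 0.2], [-0.5, -0.1, 0.9, 0.2], [-0.4, -0.1, 0.9, 0], [-0.3, -0.1, 0.6, 0], [-0.1, 0, 0.3, 0], [0, 0, 0, 0], [0, 0, 0, 0]]
  ]
}}

```text
clock: 25.3
ee_pos: [0.4571, 0.28, 0.0461]
ee_rot: [1.992, -2.309, -0.104]
ft_force: [-0.4, 0.2, -0.9]
opening: 0.0383
```

```bash
python3 -c "
from h import *
plan(.4545,.2837,.02,-97.8,5)"
```

```text
t 25.3 pos [0.4571 0.28   0.0461] yaw -98.35 tilt [ 0.024  0.111 -0.994] j [-0.44  0.64 -0.18  1.86  0.07  0.75 -2.37] open 0.0383 F [-0.4  0.2 -0.9]
d mm [ -2.6   3.7 -26.1] dr -0.55
[[-0.08, 0.0, 0.52, -0.02], [-0.08, 0.0, 0.52, -0.02], [-0.08, 0.0, 0.52, -0.02], [-0.08, 0.0, 0.52, -0.02], [-0.08, 0.0, 0.52, -0.02]]
```

{"fn": "send_rows", "kwargs": {
  "deltas": [
    [[-0.1, 0, 0.6, 0], [-0.1, 0, 0.7, 0], [-0.1, 0, 0.6, 0], [0, 0, 0.4, 0], [0, 0, 0.2, 0], [0, 0, 0, 0], [0, 0, 0, 0]]
  ]
}}

```text
clock: 25.88
ee_pos: [0.4545, 0.2827, 0.0187]
ee_rot: [1.992, -2.309, -0.104]
ft_force: [-1.5, -0.0, -0.4]
opening: 0.0381
```

```bash
python3 -c "
from h import *
plan(.4545,.2837,.0075,-97.8,3)"
```

```text
t 25.88 pos [0.4545 0.2827 0.0187] yaw -98.35 tilt [ 0.024  0.11  -0.994] j [-0.46  0.68 -0.17  1.88  0.08  0.69 -2.38] open 0.0381 F [-1.5 -0.  -0.4]
d mm [  0.    1.  -11.2] dr -0.55
[[-0.04, -0.04, 0.37, -0.04], [-0.04, -0.04, 0.37, -0.04], [-0.04, -0.04, 0.37, -0.04]]
```

{"fn": "send_rows", "kwargs": {
  "deltas": [
    [[0, 0, 0.4, 0], [0, -0.1, 0.4, 0], [0, 0, 0.2, 0], [0, 0, 0.1, 0], [0, 0, 0, 0], [0, 0, 0, 0]]
  ]
}}

```text
clock: 26.38
ee_pos: [0.4547, 0.2825, 0.007]
ee_rot: [1.992, -2.31, -0.104]
ft_force: [-0.4, -0.1, -0.2]
opening: 0.0386
```

{"fn": "send_rows", "kwargs": {
  "deltas": [
    [[0, 0, 0, 0], [0, 0, 0, 0], [0, 0, 0, 0], [0, 0, 0, 0], [0, 0, 0, 0], [0, 0, 0, 0]]
  ],
  "gripper": 0
}}

```text
clock: 26.88
ee_pos: [0.4551, 0.2827, 0.0077]
ee_rot: [1.993, -2.311, -0.103]
ft_force: [0.7, -0.1, 0.1]
opening: 0.0188
```

{"fn": "send_rows", "kwargs": {
  "deltas": [
    [[0, 0, -1.2, 0], [0, 0, -1.8, 0], [0, 0, -1.8, 0], [0, 0, -1.8, 0], [0, 0, -1.2, 0], [0, 0, -0.5, 0], [0, 0, 0, 0]]
  ]
}}

```text
clock: 27.47
ee_pos: [0.4634, 0.2827, 0.0924]
ee_rot: [1.991, -2.308, -0.104]
ft_force: [-0.4, 0.1, -0.5]
opening: 0.0189
```

```bash
python3 -c "
from h import *
plan(.6485,.1190,.1,-90.5,12)"
```

```text
t 27.47 pos [0.4634 0.2827 0.0924] yaw -98.35 tilt [ 0.025  0.112 -0.993] j [-0.44  0.58 -0.19  1.8   0.06  0.86 -2.36] open 0.0189 F [-0.4  0.1 -0.5]
d mm [ 185.1 -163.7    7.6] dr -7.85
[[1.13, -1.71, -0.23, -0.13], [1.15, -1.7, -0.23, -0.13], [1.17, -1.68, -0.23, -0.13], [1.18, -1.67, -0.23, -0.13], [1.2, -1.66, -0.23, -0.13], [1.22, -1.64, -0.23, -0.13], [1.24, -1.63, -0.23, -0.13], [1.26, -1.61, -0.23, -0.13], [1.28, -1.6, -0.23, -0.13], [1.3, -1.58, -0.23, -0.13], [1.31, -1.57, -0.23, -0.13], [1.33, -1.55, -0.23, -0.13]]
```

{"fn": "send_rows", "kwargs": {
  "deltas": [
    [[0.9, -1.3, -0.2, -0.1], [1.2, -1.7, -0.3, -0.1], [1.2, -1.7, -0.3, -0.1], [1.2, -1.7, -0.3, -0.1], [1.2, -1.7, -0.3, -0.1], [1.2, -1.6, -0.2, -0.2], [1.2, -1.6, -0.2, -0.2], [1.3, -1.6, -0.2, -0.2], [1.3, -1.6, -0.2, -0.2], [1.0, -1.2, -0.2, -0.1]]
  ]
}}

```text
clock: 28.3
ee_pos: [0.6086, 0.1496, 0.0913]
ee_rot: [2.142, -2.159, -0.125]
ft_force: [1.3, 0.5, -0.1]
opening: 0.0189
```

```bash
python3 -c "
from h import *
plan(.6485,.1190,.08,-90.5,4)"
```

```text
t 28.3 pos [0.6086 0.1496 0.0913] yaw -90.43 tilt [ 0.011  0.127 -0.992] j [-0.15  0.71 -0.21  1.54  0.12  1.03 -1.97] open 0.0189 F [ 1.3  0.5 -0.1]
d mm [ 39.9 -30.6 -11.3] dr 0.07
[[0.75, -1.03, 0.16, 0.0], [0.75, -1.03, 0.16, 0.0], [0.75, -1.03, 0.16, 0.0], [0.75, -1.03, 0.16, 0.0]]
```

{"fn": "send_rows", "kwargs": {
  "deltas": [
    [[0.7, -0.9, 0.1, 0], [0.7, -0.9, 0.1, 0], [0.6, -0.7, 0.1, 0], [0.4, -0.4, 0, 0], [0.1, -0.1, 0, 0], [0, 0, 0, 0], [0, 0, 0, 0]]
  ]
}}

```text
clock: 28.88
ee_pos: [0.639, 0.12, 0.0791]
ee_rot: [2.134, -2.159, -0.129]
ft_force: [-0.1, -0.1, -0.1]
opening: 0.0184
```

```bash
python3 -c "
from h import *
plan(.6485,.1190,.03,-90.5,5)"
```

```text
t 28.88 pos [0.639  0.12   0.0791] yaw -90.62 tilt [ 0.013  0.133 -0.991] j [-0.1   0.75 -0.2   1.47  0.13  1.06 -1.92] open 0.0184 F [-0.1 -0.1 -0.1]
d mm [  9.5  -1.  -49.1] dr -0.12
[[0.0, -0.32, 0.95, -0.0], [0.01, -0.32, 0.95, -0.0], [0.01, -0.32, 0.95, -0.0], [0.01, -0.32, 0.95, -0.0], [0.01, -0.32, 0.95, -0.0]]
```

{"fn": "send_rows", "kwargs": {
  "deltas": [
    [[0, -0.3, 0.8, 0], [0, -0.3, 1.0, 0], [0, -0.3, 1.0, 0], [0, -0.3, 0.8, 0], [0, -0.2, 0.5, 0], [0, -0.1, 0.3, 0], [0, 0, 0, 0], [0, 0, 0, 0]]
  ]
}}

```text
clock: 29.55
ee_pos: [0.6467, 0.1227, 0.0277]
ee_rot: [2.138, -2.153, -0.133]
ft_force: [-0.0, -0.5, 0.8]
opening: 0.0189
```

```bash
python3 -c "
from h import *
plan(.6485,.1190,.0180,-90.5,4)"
```

```text
t 29.55 pos [0.6467 0.1227 0.0277] yaw -90.36 tilt [ 0.012  0.135 -0.991] j [-0.11  0.82 -0.2   1.48  0.15  0.99 -1.92] open 0.0189 F [-0.  -0.5  0.8]
d mm [ 1.8 -3.7 -9.7] dr 0.14
[[0.09, -0.08, 0.24, 0.01], [0.09, -0.08, 0.24, 0.01], [0.09, -0.08, 0.24, 0.01], [0.09, -0.08, 0.24, 0.01]]
```

{"fn": "send_rows", "kwargs": {
  "deltas": [
    [[0.1, -0.1, 0.3, 0], [0.1, -0.1, 0.2, 0], [0.1, -0.1, 0.2, 0], [0, 0, 0.2, 0], [0, 0, 0.1, 0], [0, 0, 0, 0], [0, 0, 0, 0]]
  ]
}}

```text
clock: 30.13
ee_pos: [0.6493, 0.119, 0.0177]
ee_rot: [2.139, -2.155, -0.131]
ft_force: [-0.0, -0.4, 0.2]
opening: 0.0187
```

```bash
python3 -c "
from h import *
plan(.6485,.1190,.0172,-90.5,4)"
```

```text
t 30.13 pos [0.6493 0.119  0.0177] yaw -90.4 tilt [ 0.012  0.133 -0.991] j [-0.1   0.84 -0.2   1.48  0.15  0.97 -1.92] open 0.0187 F [-0.  -0.4  0.2]
d mm [-0.8 -0.  -0.5] dr 0.1
[[0.0, 0.02, 0.02, 0.0], [0.0, 0.02, 0.02, 0.0], [0.0, 0.02, 0.02, 0.0], [0.0, 0.02, 0.02, 0.0]]
```

{"fn": "send_rows", "kwargs": {
  "deltas": [
    [[0, 0.1, 0.1, 0], [0, 0, 0, 0], [0, 0, 0, 0]]
  ]
}}

```text
clock: 30.38
ee_pos: [0.6482, 0.1192, 0.0171]
ee_rot: [2.139, -2.156, -0.131]
ft_force: [-0.2, -0.5, 0.2]
opening: 0.0185
```

{"fn": "send_rows", "kwargs": {
  "deltas": [
    [[0, 0, 0, 0], [0, 0, 0, 0], [0, 0, 0, 0], [0, 0, 0, 0], [0, 0, 0, 0]]
  ],
  "gripper": 42
}}

```text
clock: 30.8
ee_pos: [0.6483, 0.1194, 0.0175]
ee_rot: [2.14, -2.156, -0.13]
ft_force: [0.4, 0.2, -0.7]
opening: 0.0359
```

{"fn": "send_rows", "kwargs": {
  "deltas": [
    [[0, 0, -1.0, 0], [0, 0, -1.8, 0], [0, 0, -1.8, 0], [0, 0, -1.8, 0], [0, 0, -1.2, 0], [0, 0, -0.5, 0], [0, 0, 0, 0]]
  ]
}}

```text
clock: 31.38
ee_pos: [0.6595, 0.1203, 0.1043]
ee_rot: [2.14, -2.155, -0.131]
ft_force: [0.3, -0.2, -0.9]
opening: 0.0359
```

```bash
python3 wl.py w40c .024; python3 -c "
from h import *
plan(.40,-.35,.2,-90.5,20)"
```

```text
(array([338.5, 153.6]), np.int32(127537), array([628. ,  82.5]), 375.4, 277.9, 89.7)
(array([ 22.2, 314.3]), np.int32(6251), array([558.8, 306.9]), 161.8, 43.2, -17.9)
t 31.43 pos [0.6593 0.1203 0.1038] yaw -90.37 tilt [ 0.012  0.133 -0.991] j [-0.1   0.76 -0.21  1.38  0.13  1.15 -1.9 ] open 0.0357 F [-0.1 -0.2 -0.4]
d mm [-259.3 -470.3   96.2] dr 0.13
[[2.37, 1.33, -0.28, 0.0], [2.37, 1.33, -0.28, 0.0], [2.37, 1.33, -0.28, 0.0], [2.37, 1.33, -0.28, 0.0], [2.37, 1.33, -0.28, 0.0], [2.37, 1.33, -0.28, 0.0], [2.37, 1.33, -0.28, 0.0], [2.37, 1.33, -0.28, 0.0], [2.37, 1.33, -0.28, 0.0], [2.37, 1.33, -0.28, 0.0], [2.37, 1.33, -0.28, 0.0], [2.37, 1.33, -0.28, 0.0], [2.37, 1.33, -0.28, 0.0], [2.37, 1.33, -0.28, 0.0], [2.37, 1.33, -0.28, 0.0], [2.37, 1.33, -0.28, 0.0], [2.37, 1.33, -0.28, 0.0], [2.37, 1.33, -0.28, 0.0], [2.37, 1.33, -0.28, 0.0], [2.37, 1.32, -0.28, 0.0]]
```

View pics/w40c.png

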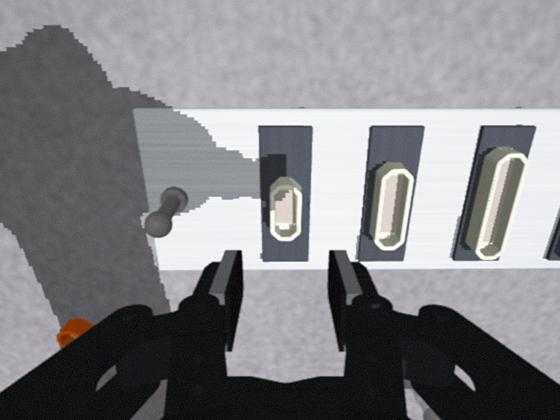

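Boat 40 sits on the plate by the post. I clear the arm (rising on the way) so the top camera can check.

{"fn": "send_rows", "kwargs": {
  "deltas": [
    [[1.5, 0.8, -0.8, 0], [2.4, 1.2, -1.0, 0], [3.0, 1.5, -1.0, 0], [3.0, 1.5, -1.0, 0], [3.0, 1.5, -0.8, 0], [3.0, 1.5, -0.6, 0], [3.0, 1.6, -0.4, 0], [3.0, 1.6, -0.4, 0], [3.0, 1.6, -0.4, 0], [3.0, 1.6, -0.4, 0]]
  ]
}}

```text
clock: 32.27
ee_pos: [0.5123, -0.1637, 0.1892]
ee_rot: [2.146, -2.135, -0.152]
ft_force: [0.1, -1.5, -0.1]
opening: 0.0357
```

{"fn": "send_rows", "kwargs": {
  "deltas": [
    [[3.0, 1.2, -0.4, 0], [3.0, 1.2, -0.4, 0], [3.0, 1.0, -0.4, 0], [3.0, 0.8, -0.4, 0], [3.0, 0.6, -0.4, 0], [2.5, 0.4, -0.4, 0], [1.5, 0, 0, 0], [0.5, 0, 0, 0], [0, 0, 0, 0], [0, 0, 0, 0]]
  ]
}}

```text
clock: 33.1
ee_pos: [0.4455, -0.3774, 0.221]
ee_rot: [2.12, -2.146, -0.167]
ft_force: [0.3, 0.2, 0.7]
opening: 0.0359
```

```bash
cat > fin.py <<'E'
from h import *
from cell import *
import sys
k=sys.argv[1]
plan(.4,-.45,.25,-90.5,2)
for n,cr in (("top",(60,300,110,460)),("scene",(130,330,90,440))):
    p,d=snapshot(n); c=get_calibration(n)
    cv2.imwrite(f"pics/{k}_{n}.png",cv2.resize(p[cr[0]:cr[1],cr[2]:cr[3],::-1],None,fx=2.28,fy=2.28,interpolation=cv2.INTER_CUBIC))
    if n=="top":
        g=cv2.cvtColor(p,cv2.COLOR_RGB2GRAY); hsv=cv2.cvtColor(p,cv2.COLOR_RGB2HSV)
        dk=(hsv[...,2]<65).astype(np.uint8)
        # plate regions filled incl. boat by closing; boats = bright inside
        cl=cv2.morphologyEx(dk,cv2.MORPH_OPEN,np.ones((3,3)))
        print("dark");[print(r) for r in rect(cl,.009,c) if 100<r[1]<1500 and r[2][0]>580]
        for x,y in ((648,119.5),(647.5,50),(647,-20),(646.5,-90)):
            pass
np.savez("pics/last.npz",p=p)
E
python3 fin.py f1
```

```text
t 33.1 pos [ 0.4455 -0.3774  0.221 ] yaw -90.64 tilt [ 0.008  0.162 -0.987] j [ 0.69  0.52 -0.14  1.52  0.17  1.25 -1.09] open 0.0359 F [0.3 0.2 0.7]
d mm [-45.5 -72.6  29. ] dr -0.14
[[3.67, 2.43, -1.04, -0.01], [3.66, 2.44, -1.04, -0.01]]
dark
(array([227.1, 127.3]), np.int32(263), array([666.7, 119.6]), 62.7, 32.3, -0.2)
(array([262.2, 130.8]), np.int32(206), array([662.1,  47.5]), 70.9, 30.8, 3.9)
(array([295. , 152.5]), np.int32(282), array([646.8, -19.5]), 99.6, 32.5, -0.7)
(array([320.6, 157.7]), np.int32(133), array([629.7, -77.4]), 65.6, 12.1, 2.8)
(array([222.7, 156.4]), np.int32(252), array([615.6, 120.2]), 35.4, 32.9, -2.6)
(array([256.9, 160.7]), np.int32(201), array([611.3,  50.6]), 33.0, 27.8, 87.8)
```

View pics/f1_top.png

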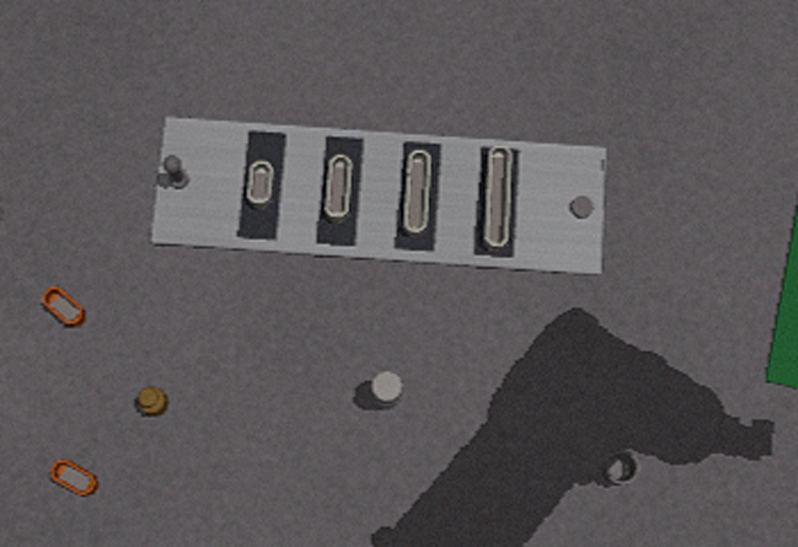

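View pics/f1_scene.png

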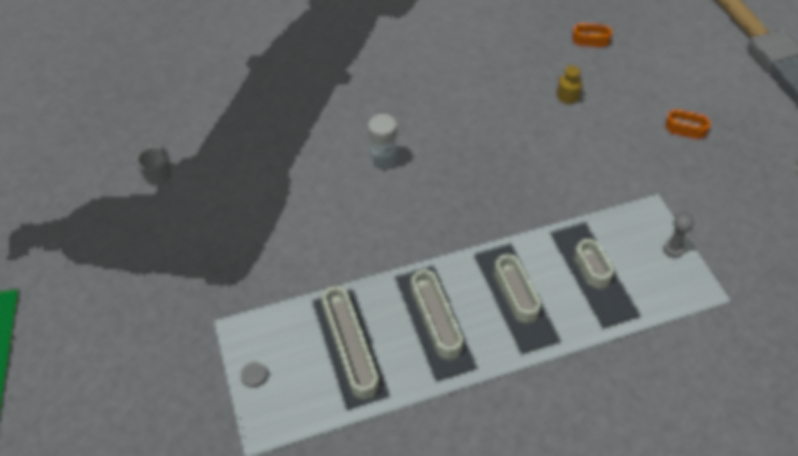

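```bash
python3 - <<'E'
from h import *
from cell import *
p,d=snapshot("top"); c=get_calibration("top")
K,R,t=c["camera_matrix"],np.array(c["R"]),np.array(c["t"])
hsv=cv2.cvtColor(p,cv2.COLOR_RGB2HSV).astype(int); g=cv2.cvtColor(p,cv2.COLOR_RGB2GRAY).astype(np.uint8)
for n,(x,y) in {40:(.6479,.1198),58:(.6472,.0504),76:(.6466,-.0192),94:(.646,-.0889)}.items():
    q=np.array([[x+a,y+b,.009] for a,b in((-.0485,-.0155),(-.0485,.0155),(.053,.0155),(.053,-.0155))])
    X=q@R.T+t; uv=X@K.T; uv=uv[:,:2]/uv[:,2:]
    m=np.zeros(g.shape,np.uint8); cv2.fillConvexPoly(m,uv.round().astype(np.int32),1)
    for th in (100,120):
        b=m&((g>th)).astype(np.uint8); b=cv2.morphologyEx(b,cv2.MORPH_CLOSE,np.ones((5,5)))
        r=[r for r in rect(b,.024,c)]
        for k in r: print(n,th,k[2:],"off",(k[2]-np.array([x,y])*1000).round(1))
E
```

```text
40 100 (array([645.4, 119.8]), 36.7, 20.9, -1.0) off [-2.5  0. ]
40 120 (array([645.4, 119.4]), 36.8, 19.0, -1.7) off [-2.5 -0.4]
58 100 (array([646.7,  53. ]), 55.6, 25.4, -0.5) off [-0.5  2.6]
58 120 (array([646.7,  50.3]), 55.4, 18.8, -0.9) off [-0.5 -0.1]
76 100 (array([651.4, -16.9]), 84.7, 30.3, -3.8) off [4.8 2.3]
76 120 (array([651.6, -16.9]), 84.4, 30.3, -3.8) off [5.  2.3]
94 100 (array([647.6, -85.9]), 92.7, 30.6, -2.9) off [1.6 3. ]
94 120 (array([647.7, -85.9]), 92.4, 30.6, -2.9) off [1.7 3. ]
```

```bash
python3 - <<'E'
from h import *
from cell import *
p,d=snapshot("top"); c=get_calibration("top")
K,R,t=c["camera_matrix"],np.array(c["R"]),np.array(c["t"])
g=cv2.cvtColor(p,cv2.COLOR_RGB2GRAY)
for n,(x,y) in {40:(.6479,.1198),58:(.6472,.0504),76:(.6466,-.0192),94:(.646,-.0889)}.items():
    q=np.array([[x+a,y+b,.024] for a,b in((-.05,-.0135),(-.05,.0135),(.049,.0135),(.049,-.0135))])
    X=q@R.T+t; uv=X@K.T; uv=uv[:,:2]/uv[:,2:]
    m=np.zeros(g.shape,np.uint8); cv2.fillConvexPoly(m,uv.round().astype(np.int32),1)
    b=m&((g>115)).astype(np.uint8); b=cv2.morphologyEx(b,cv2.MORPH_CLOSE,np.ones((5,5)))
    for k in rect(b,.024,c): print(n,k[2:],"off",(k[2]-np.array([x,y])*1000).round(1))
E
```

```text
40 (array([645.4, 119.3]), 36.8, 19.2, -1.7) off [-2.5 -0.5]
58 (array([646.7,  50.1]), 55.4, 19.7, -1.2) off [-0.5 -0.3]
76 (array([652.8, -22.1]), 86.5, 26.2, 3.5) off [ 6.2 -2.9]
94 (array([649. , -92.2]), 94.5, 28.2, 3.7) off [ 3.  -3.3]
```

```bash
python3 - <<'E'
from h import *
from cell import *
p,d=snapshot("top")
cv2.imwrite("pics/z.png",cv2.resize(p[110:180,205:345,::-1],None,fx=5.6,fy=5.6,interpolation=cv2.INTER_NEAREST))
E
```

```text
(no output)
```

View pics/z.png

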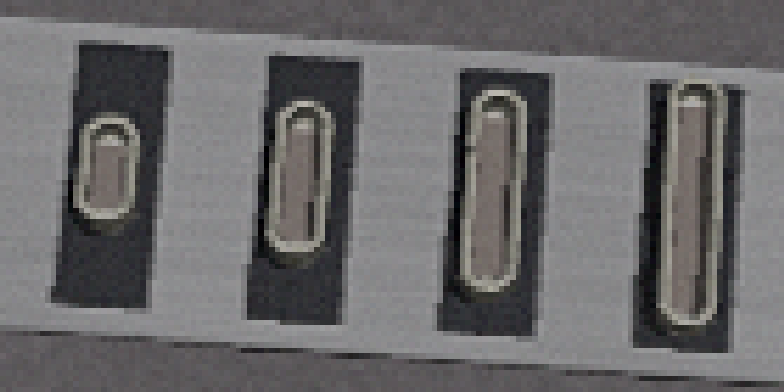

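```bash
python3 - <<'E'
from h import *
from cell import get_calibration
c=get_calibration("top")
f=lambda l,z:1000*unproj(np.array(l)/5.6+[204.5,109.5],z,c)[:,:2]
for n,b,pl in [(40,[(112,113),(103,221)],[(78,42),(172,48),(50,302),(148,309)]),(58,[(304,101),(294,254)],[(268,56),(362,61),(246,318),(342,325)]),(76,[(498,89),(486,293)],[(460,68),(553,73),(437,331),(533,338)]),(94,[(696,80),(686,327)],[(651,83),(743,90),(633,346),(730,352)])]:
    B=f(b,.024);P=f(pl,.009); print(n,B.mean(0).round(1),np.linalg.norm(B[0]-B[1]).round(1),np.degrees(np.arctan2(*(B[0]-B[1])[::-1])).round(1),P.mean(0).round(1),(B.mean(0)-P.mean(0)).round(1))
E
```

```text
40 [645.8 119.7] 40.8 0.4 [648.4 119.7] [-2.6 -0. ]
58 [646.4  51. ] 57.6 0.6 [647.4  49.6] [-1.   1.4]
76 [645.9 -18.1] 76.7 0.2 [647.1 -19.9] [-1.2  1.8]
94 [646.  -89.2] 92.7 0.4 [645.9 -90.1] [0.1 0.8]
```

Order, orientation and the vial are fine. Boat 40 reads about 2.6 mm short of centre along its plate (the others are within 2 mm). There is plenty of time, so I will regrip it and shift it.

```bash
python3 -c "
from h import *
plan(.646,.1195,.12,-90.5,20)"
```

```text
t 33.35 pos [ 0.4462 -0.3769  0.2217] yaw -90.52 tilt [ 0.009  0.161 -0.987] j [ 0.68  0.52 -0.14  1.51  0.17  1.25 -1.09] open 0.0358 F [ 0.8  0.1 -0.9]
d mm [ 199.8  496.4 -101.7] dr -0.02
[[-2.5, -1.04, 0.32, -0.0], [-2.5, -1.04, 0.32, -0.0], [-2.5, -1.04, 0.32, -0.0], [-2.5, -1.04, 0.32, -0.0], [-2.5, -1.04, 0.32, -0.0], [-2.5, -1.04, 0.32, -0.0], [-2.5, -1.04, 0.32, -0.0], [-2.5, -1.04, 0.32, -0.0], [-2.5, -1.04, 0.32, -0.0], [-2.5, -1.04, 0.32, -0.0], [-2.5, -1.04, 0.32, -0.0], [-2.5, -1.04, 0.32, -0.0], [-2.5, -1.04, 0.32, -0.0], [-2.49, -1.04, 0.32, -0.0], [-2.49, -1.04, 0.32, -0.0], [-2.49, -1.04, 0.32, -0.0], [-2.49, -1.04, 0.32, -0.0], [-2.49, -1.04, 0.32, -0.0], [-2.49, -1.04, 0.32, -0.0], [-2.49, -1.04, 0.32, -0.0]]
```

{"fn": "send_rows", "kwargs": {
  "deltas": [
    [[-1.8, -0.8, 0.2, 0], [-2.5, -1.0, 0.3, 0], [-2.5, -1.0, 0.3, 0], [-2.5, -1.0, 0.3, 0], [-2.5, -1.0, 0.3, 0], [-2.5, -1.0, 0.3, 0], [-2.5, -1.0, 0.3, 0], [-2.5, -1.0, 0.3, 0], [-2.5, -1.0, 0.3, 0], [-2.5, -1.0, 0.3, 0]]
  ]
}}

```text
clock: 34.18
ee_pos: [0.5435, -0.1242, 0.1746]
ee_rot: [2.122, -2.144, -0.156]
ft_force: [-0.1, -0.8, -0.8]
opening: 0.0357
```

```bash
python3 -c "
from h import *
plan(.646,.1195,.12,-90.5,10)"
```

```text
t 34.18 pos [ 0.5435 -0.1242  0.1746] yaw -90.53 tilt [ 0.014  0.158 -0.987] j [ 0.28  0.54 -0.19  1.62  0.14  1.15 -1.54] open 0.0357 F [-0.1 -0.8 -0.8]
d mm [102.5 243.7 -54.6] dr -0.03
[[-2.45, -1.07, 0.35, -0.0], [-2.45, -1.07, 0.35, -0.0], [-2.45, -1.07, 0.35, -0.0], [-2.45, -1.07, 0.35, -0.0], [-2.45, -1.07, 0.35, -0.0], [-2.45, -1.07, 0.35, -0.0], [-2.45, -1.07, 0.35, -0.0], [-2.45, -1.07, 0.35, -0.0], [-2.45, -1.07, 0.35, -0.0], [-2.45, -1.07, 0.35, -0.0]]
```

{"fn": "send_rows", "kwargs": {
  "deltas": [
    [[-2.5, -1.1, 0.3, 0], [-2.5, -1.1, 0.3, 0], [-2.5, -1.1, 0.3, 0], [-2.5, -1.1, 0.3, 0], [-2.5, -1.1, 0.3, 0], [-2.5, -1.1, 0.3, 0], [-2.3, -1.0, 0.3, 0], [-1.8, -0.7, 0.2, 0], [-1.0, -0.4, 0.1, 0], [-0.4, -0.2, 0, 0]]
  ]
}}

```text
clock: 35.02
ee_pos: [0.6299, 0.1087, 0.1327]
ee_rot: [2.148, -2.123, -0.161]
ft_force: [-0.7, 0.4, -0.3]
opening: 0.0362
```

{"fn": "send_rows", "kwargs": {
  "deltas": [
    [[0, 0, 0, 0], [0, 0, 0, 0], [0, 0, 0, 0]]
  ]
}}

```text
clock: 35.27
ee_pos: [0.6294, 0.1088, 0.1328]
ee_rot: [2.149, -2.12, -0.161]
ft_force: [0.8, 0.4, 0.2]
opening: 0.036
```

```bash
python3 wl.py w40d .024; python3 -c "
from h import *
plan(.646,.1195,.05,-90.5,6)"
```

```text
(array([18. , 10.1]), np.int32(864), array([730.5, 259.1]), 37.1, 12.7, -73.8)
(array([348.4, 163.1]), np.int32(122057), array([576.7,  38.2]), 382.0, 320.8, -89.2)
(array([ 27.1, 294.1]), np.int32(9666), array([507.3, 308.2]), 233.6, 66.0, -17.7)
t 35.32 pos [0.6294 0.1083 0.1329] yaw -89.24 tilt [ 0.008  0.158 -0.987] j [-0.08  0.7  -0.22  1.43  0.12  1.19 -1.87] open 0.0359 F [-0.7  0.6 -0.2]
d mm [ 16.6  11.2 -82.9] dr 1.26
[[-0.19, -0.49, 1.32, 0.04], [-0.2, -0.49, 1.32, 0.04], [-0.2, -0.49, 1.32, 0.04], [-0.2, -0.49, 1.32, 0.04], [-0.2, -0.49, 1.32, 0.04], [-0.2, -0.49, 1.32, 0.04]]
```

View pics/w40d.png

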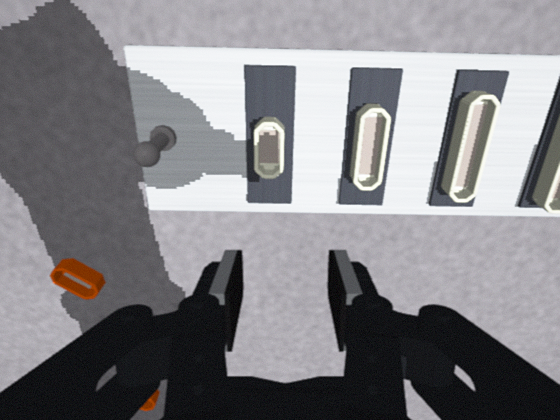

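```bash
python3 - <<'E'
from chk import *
P([(246,65),(296,67),(247,202),(292,204)],[(269,118),(268,179)])
P([(246,140),(293,140)],[(253,149),(285,149)])
E
```

```text
plate [[699.5, 133.9], [698.7, 101.5], [600.8, 136.3], [599.4, 102.0]] [649.6 118.4]
boat [[668.9, 118.7], [626.2, 119.7]] [647.5 119.2] diff [-2.   0.8]
plate [[649.5, 135.5], [649.9, 102.4]] [649.7 118.9]
boat [[647.9, 129.6], [648.1, 108.1]] [648.  118.8] diff [-1.7 -0.1]
```

{"fn": "send_rows", "kwargs": {
  "deltas": [
    [[-0.2, -0.5, 1.2, 0.1], [-0.2, -0.5, 1.4, 0.1], [-0.2, -0.5, 1.4, 0], [-0.2, -0.4, 1.2, 0], [-0.1, -0.3, 0.9, 0], [0, -0.1, 0.4, 0], [0, 0, 0, 0], [0, 0, 0, 0]]
  ]
}}

```text
clock: 35.98
ee_pos: [0.6423, 0.1116, 0.0557]
ee_rot: [2.117, -2.145, -0.159]
ft_force: [-0.7, -0.4, -0.4]
opening: 0.036
```

```bash
python3 -c "
from h import *
plan(.646,.1195,.04,-90.5,4)"
```

```text
t 35.98 pos [0.6423 0.1116 0.0557] yaw -90.7 tilt [ 0.014  0.161 -0.987] j [-0.09  0.8  -0.2   1.45  0.13  1.07 -1.9 ] open 0.036 F [-0.7 -0.4 -0.4]
d mm [  3.7   7.9 -15.7] dr -0.2
[[-0.2, -0.15, 0.37, -0.01], [-0.2, -0.15, 0.37, -0.01], [-0.2, -0.15, 0.37, -0.01], [-0.2, -0.15, 0.37, -0.01]]
```

{"fn": "send_rows", "kwargs": {
  "deltas": [
    [[-0.3, -0.2, 0.4, 0], [-0.2, -0.2, 0.4, 0], [-0.2, -0.1, 0.4, 0], [-0.1, -0.1, 0.2, 0], [0, 0, 0, 0], [0, 0, 0, 0]]
  ]
}}

```text
clock: 36.48
ee_pos: [0.6474, 0.121, 0.0409]
ee_rot: [2.119, -2.146, -0.157]
ft_force: [-0.1, 0.3, 0.1]
opening: 0.0362
```

```bash
python3 -c "
from h import *
plan(.6465,.1195,.0185,-90.5,4)"
```

```text
t 36.48 pos [0.6474 0.121  0.0409] yaw -90.67 tilt [ 0.013  0.158 -0.987] j [-0.1   0.82 -0.2   1.45  0.14  1.05 -1.91] open 0.0362 F [-0.1  0.3  0.1]
d mm [ -0.9  -1.5 -22.4] dr -0.17
[[0.03, -0.07, 0.56, -0.01], [0.03, -0.07, 0.56, -0.01], [0.03, -0.07, 0.56, -0.01], [0.03, -0.07, 0.56, -0.01]]
```

{"fn": "send_rows", "kwargs": {
  "deltas": [
    [[0, -0.1, 0.6, 0], [0.1, -0.1, 0.6, 0], [0, -0.1, 0.5, 0], [0, 0, 0.4, 0], [0, 0, 0.1, 0], [0, 0, 0, 0], [0, 0, 0, 0]]
  ]
}}

```text
clock: 37.07
ee_pos: [0.6467, 0.119, 0.0164]
ee_rot: [2.119, -2.147, -0.156]
ft_force: [0.6, 0.2, 0.1]
opening: 0.0359
```

```bash
python3 -c "
from h import *
plan(.6465,.1195,.0185,-90.5,4)"
```

```text
t 37.07 pos [0.6467 0.119  0.0164] yaw -90.69 tilt [ 0.014  0.158 -0.987] j [-0.1   0.85 -0.2   1.46  0.14  1.   -1.92] open 0.0359 F [0.6 0.2 0.1]
d mm [-0.2  0.5  2.1] dr -0.19
[[-0.01, 0.01, -0.05, -0.01], [-0.01, 0.01, -0.05, -0.01], [-0.01, 0.01, -0.05, -0.01], [-0.01, 0.01, -0.05, -0.01]]
```

{"fn": "send_rows", "kwargs": {
  "deltas": [
    [[0, 0, 0, 0], [0, 0, 0, 0], [0, 0, 0, 0], [0, 0, 0, 0], [0, 0, 0, 0], [0, 0, 0, 0]]
  ],
  "gripper": 0
}}

```text
clock: 37.57
ee_pos: [0.6474, 0.1192, 0.0175]
ee_rot: [2.12, -2.148, -0.155]
ft_force: [0.1, -0.0, -1.0]
opening: 0.019
```

{"fn": "send_rows", "kwargs": {
  "deltas": [
    [[0, 0, -0.2, 0], [0, -0.1, -0.1, 0], [0, -0.1, 0, 0], [0, 0, 0, 0], [0, 0, 0, 0]]
  ]
}}

```text
clock: 37.98
ee_pos: [0.6503, 0.1192, 0.0206]
ee_rot: [2.12, -2.148, -0.155]
ft_force: [-0.2, 0.7, -0.4]
opening: 0.0189
```

```bash
python3 -c "
from h import *
plan(.6490,.1195,.0190,-90.5,2)"
```

```text
t 37.98 pos [0.6503 0.1192 0.0206] yaw -90.7 tilt [ 0.013  0.156 -0.988] j [-0.1   0.85 -0.2   1.45  0.14  1.01 -1.91] open 0.0189 F [-0.2  0.7 -0.4]
d mm [-1.3  0.3 -1.6] dr -0.2
[[-0.02, 0.05, 0.09, -0.02], [-0.02, 0.05, 0.09, -0.02]]
```

{"fn": "send_rows", "kwargs": {
  "deltas": [
    [[0, 0, 0.2, 0], [0, 0, 0.1, 0], [0, 0, 0, 0], [0, 0, 0, 0]]
  ]
}}

```text
clock: 38.32
ee_pos: [0.6496, 0.1191, 0.0171]
ee_rot: [2.12, -2.148, -0.155]
ft_force: [-0.2, -0.7, 0.9]
opening: 0.0187
```

```bash
python3 -c "
from h import *
plan(.6497,.1195,.0176,-90.5,2)"
```

```text
t 38.32 pos [0.6496 0.1191 0.0171] yaw -90.7 tilt [ 0.013  0.157 -0.988] j [-0.1   0.85 -0.2   1.46  0.14  1.01 -1.92] open 0.0187 F [-0.2 -0.7  0.9]
d mm [0.1 0.4 0.5] dr -0.2
[[-0.02, -0.0, -0.03, -0.02], [-0.02, -0.0, -0.03, -0.02]]
```

Release, lift, and clear the arm away again.

{"fn": "send_rows", "kwargs": {
  "deltas": [
    [[0, 0, 0, 0], [0, 0, 0, 0], [0, 0, 0, 0], [0, 0, 0, 0], [0, 0, 0, 0]]
  ],
  "gripper": 42
}}

```text
clock: 38.73
ee_pos: [0.6495, 0.1191, 0.017]
ee_rot: [2.12, -2.148, -0.155]
ft_force: [0.7, 0.2, 0.3]
opening: 0.0358
```

{"fn": "send_rows", "kwargs": {
  "deltas": [
    [[0, 0, -1.0, 0], [0, 0, -1.8, 0], [0, 0, -1.8, 0], [0, 0, -1.8, 0], [0, 0, -1.5, 0], [0, 0, -1.0, 0], [0, 0, -0.3, 0]]
  ]
}}

```text
clock: 39.32
ee_pos: [0.6641, 0.1202, 0.1144]
ee_rot: [2.119, -2.146, -0.157]
ft_force: [0.4, 0.1, -0.5]
opening: 0.0359
```

{"fn": "send_rows", "kwargs": {
  "deltas": [
    [[1.5, 0.8, -0.8, 0], [2.4, 1.2, -1.0, 0], [3.0, 1.5, -1.0, 0], [3.0, 1.5, -1.0, 0], [3.0, 1.5, -0.8, 0], [3.0, 1.5, -0.6, 0], [3.0, 1.6, -0.4, 0], [3.0, 1.6, -0.4, 0], [3.0, 1.6, -0.4, 0], [3.0, 1.6, -0.4, 0]]
  ]
}}

```text
clock: 40.15
ee_pos: [0.5206, -0.1626, 0.209]
ee_rot: [2.13, -2.132, -0.167]
ft_force: [0.8, -0.4, -0.0]
opening: 0.0358
```

{"fn": "send_rows", "kwargs": {
  "deltas": [
    [[3.0, 1.2, -0.4, 0], [3.0, 1.2, -0.4, 0], [3.0, 1.0, -0.4, 0], [3.0, 0.8, -0.4, 0], [3.0, 0.6, -0.4, 0], [2.5, 0.4, -0.4, 0], [1.5, 0, 0, 0], [0.5, 0, 0, 0], [0, 0, 0, 0], [0, 0, 0, 0]]
  ]
}}

```text
clock: 40.98
ee_pos: [0.4544, -0.3767, 0.2455]
ee_rot: [2.105, -2.145, -0.174]
ft_force: [0.6, -0.4, -0.1]
opening: 0.0358
```

```bash
python3 - <<'E'
from h import *
from cell import *
p,d=snapshot("top"); print(status.sense()['ee_pos'])
a=cv2.resize(p[110:180,205:345,::-1],None,fx=5.6,fy=5.6,interpolation=cv2.INTER_NEAREST)
cv2.imwrite("pics/z2.png",a)
s,_=snapshot("scene"); cv2.imwrite("pics/s2.png",s[:,:,::-1])
E
```

```text
[ 0.45459857 -0.37616095  0.24549787]
```

View pics/z2.png

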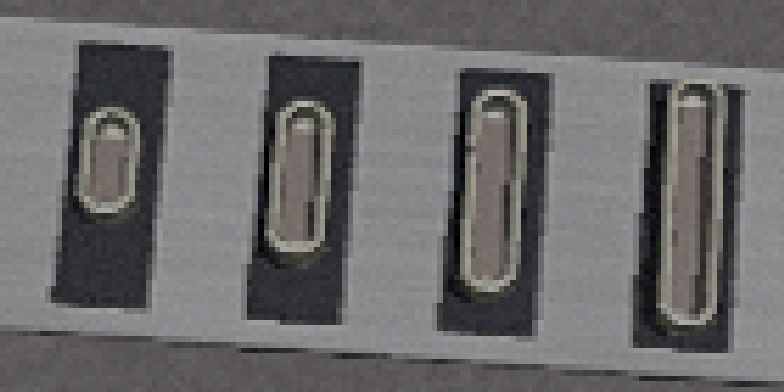

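View pics/s2.png

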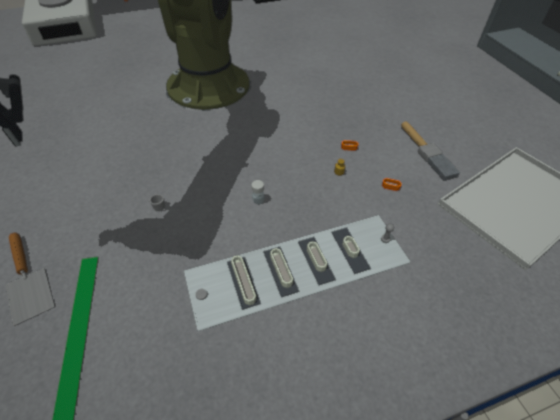

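The 40 mm boat's rim now spans zoomed-picture rows 107 to 216, so it moved about 2 mm toward centre. All four boats are in order from the post at scene (388,233), and the vial stands at (258,190). Handing in.

```bash
python3 -c "
from cell import ticket,status
print(status.sense()['clock']); print(ticket.job_done())"
```

```text
41.0833
the job is handed in; nothing more can be done
None
```

The four boats lie open side up on the four plates in order of length: 40, 58, 76 and 94 mm, with the 40 mm boat next to the ball-topped post. I handed the job in at 41.1 s with the arm clear of everything, the vial upright and unmoved, and the two orange look-alikes untouched.

- **Centring:** The last top-camera measurements put the 58, 76 and 94 mm boats within about 2 mm of their plate centres, turned by about 1° or less. I regripped the 40 mm boat because it was about 2.6 mm off centre along its plate. The picture after that shows it about 2 mm closer to centre, but I did not measure it again.
- **Disagreements between checks:** The wrist and top cameras differed by up to about 2 mm. For the 94 mm boat's offset along its plate, the wrist camera gave +2 mm and the top camera about 0. An automatic top-view measurement of the 76 and 94 mm boats also picked up the bright rack base, so I discarded it and measured the zoomed picture by hand.
- **Tool tilt:** The tool slowly tilted to about 9° during the moves. This had no visible effect on the placing.

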